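Turn the egg warmer down and lift the egg out with tongs

ROBOT

A 6-joint arm with a two-finger parallel gripper is mounted at the origin on the work surface. World frame = base frame: x ahead of the robot, y to its left, z up, the work surface at z = 0. Lengths are in mm, angles in rad, forces in N, time in s.
With the tool pointing down it reaches from about 350 to 875 mm from the base axis. Payload 15.5 kg.
Tool frame: the origin (TCP) lies at the very end of the fingers, on their centre line; the grasp point (between the pads) lies 19 mm behind it; z points along the fingers, y is the direction in which the jaws open and shut (so a half turn about z gives the same grasp; the last joint's range is limited). The gripper opens to 85 mm and grips with 20 to 120 N. Pads are 22 mm wide; open, the fingers measure 114 mm over their backs; the gripper's body (76 mm by 85 mm) begins 54 mm behind the grasp point. The pads swing forward as they close: fully open they stand 13 mm farther back than shut.
Start: joints at [1.153, 0.494, 1.345, -0, 1.302, -0.096], TCP at [197.667, 592.92, 206.477] pointing down, gripper open.
Joint ranges: [-2.91, 2.91], [-0.82, 2.16], [0.22, 2.67], [-1.22, 4.37], [0.12, 2.79], [-3.08, 3.08]. Speed limits (rad/s): [1.89, 1.89, 2.57, 3.01, 3.01, 3.01].

INTERFACE

Orientations are given as a unit quaternion [w, x, y, z].
In Python, from workcell import manip, eyes, order gives the robot as it stands.
- The arm moves only by the tool servo_tool, never from a script. Its argument "increments" is one flat list of numbers, 7 for each row, row after row: the turn, a rotation vector about the tool's x, y, z in degrees, then the shift along the tool's x, y, z in cm, then the finger opening in cm, from 0 to 8.54. A call has 1 to 12 rows; each row shifts and turns the commanded pose from where the row before left it, along the tool's axes as they then stand; what a row does not reach is not made up. A row lasts 1/12 s, in which the tool goes at most 41.7 mm and 7.16 degrees, less where a joint would pass 70% of its speed; a pose out of reach is approached as far as the arm can. A call with a gripper value outside its range is refused whole. The fingers move at their own pace and stop on an object; "force" is the grip in N (left out, the last holds). Time passes only in rows, so rows that do not move let the fingers close. It gives the time, the measured TCP pose, the force and the opening at its end, in the units of the state.
- manip.sense(): the state, without advancing time (a new reading comes with each control period).
- eyes.camera(name): name is "scene" or "top" or "wrist"; returns a dict with "frame" (420x560x3 uint8, red, green, blue), "fx", "fy", "cx", "cy" (pixels), "R" (3x3) and "t" (3): a world point X has camera coordinates R X + t. Camera axes: x right, y down, z forward; pixel columns grow to the right and rows downward; lengths in mm; the calibration is good to about 2 mm. A picture is of the moment at which its call begins. There is no depth.
- order.hand_in(): hands the job in, once; it reports no verdict.
The state is a dict: "time": time; "joints": joint angles; "qvel": joint speeds; "tau": joint torques, N m; "ee_pos": TCP position; "orientation": TCP orientation; "force": force on the tool from outside, world axes, zero at the start; "moment": the same for the moment, N m; "opening": finger opening in mm.
Only numpy, scipy, OpenCV 4.12 (cv2) and the standard library are available. Lean on these libraries where they do the work, as an engineer would, in place of code of your own. Each camera call takes 0.05 s, during which the arm holds its last target.

TASK

Turn the egg warmer's dial clockwise until its pointer is at the one long mark and let go of it. Then take the tongs from the open drawer, close their ring ends round the egg and lift it out of its cup to at least 10 cm above where it sat. Finish holding the egg still up there in the tongs, with the tongs in your grip; never touch the egg with anything but the tongs, and leave the mould and the spoon in the drawer where they are.

Things in the scene. Friction and masses are not known exactly. Their poses are not given: they have to be found in the camera images.
- warmer: Fixed white egg warmer 170 (x) x 250 (y) mm, flat deck 36 mm high. Origin: centre of its underside on the work surface; x away from the robot at yaw 0, y left. On the deck are three steel cups, rings 32 mm outside, 24 inside, 14 tall: the egg's at (-25, 65) mm, empty ones at (45, 35) and (45, 95). Dial axis at (-25, -65) mm.
- dial_grip (a point): Point to grip on the dial's upright axis, 60 mm above the work surface. The dial is a 46 mm disc, 3 mm high, on the warmer's deck (36 mm) under an upright black bar 13 mm thick, from 22 mm behind the axis to 14 mm ahead, top 31 mm above the deck; a 6 mm thin nose with a white line reaches 23 mm ahead: the pointer. Grip across the 13 mm.
- dial (a joint): Dial angle, rad: grows clockwise seen from above, 0 to 2.4, needs about 0.04 N m, stays where left. At value v the pointer lies at the angle (1.0 - v) rad, anticlockwise from the warmer's x axis. Short marks at 0, 0.4, 0.8, 1.2, 2.0 and 2.4; the one long thick mark at 1.6. Starts at 0.2 to 0.9.
- egg_center (a point): Middle of a loose hen's egg at its girth: 44 mm across, 58 mm tall, upright in its cup, blunt end down, about 58 g. This point is 27 mm above its lower end, 22 mm above the cup's rim and 72 mm above the work surface at the start.
- tongs_grip (a point): Middle of the tongs (90 g, 225 mm long) between two dark rubber grip panels, 19 mm above their underside; they lie flat in the drawer. x runs along the tongs to the ring ends, y across (as they close), z up. Panels: 50 mm long, 24 high, centred here; outer faces 58 mm apart at rest, about 36 with the egg held. The pivot, a 26 mm thick, 38 mm tall post, is 105 mm behind.
- tongs_tip (a point): Point midway between the tongs' two ring ends, 85 mm ahead of tongs_grip along x, same height. The rings stand upright along the tongs, of 5 mm wire, 38 mm across outside, 28 inside; the clear gap is 77 mm at rest and shrinks 3.6 mm for each 2 mm that the panels close. They seat on the egg's two sides when this point is at its middle.
- tong_left (a joint): Closing angle of one arm of the tongs, rad (both arms move alike): 0 at rest (open), about 0.11 on the egg, at most 0.19. A spring opens them: closing starts at about 5.5 N on each panel and takes 8 N at the egg's width, so that squeezed only to 50 to 54 mm they can be carried open. A grip of 20 to 25 N holds the egg safely. Panels lie parallel at 48 mm.
- drawer: Shallow wooden drawer, pulled out, fixed: 360 (x) x 400 (y) mm, walls 40 mm high, floor 6 mm thick; on the robot's side a white front 46 mm high with a bar handle. Origin: centre of its underside on the work surface. The tongs lie in its right half; three rice paddles are fixed in its left half, below 30 mm high.
- mould: White plastic nigiri mould, an open tray 50 x 130 x 28 mm with three cells, in the drawer's far left corner. Origin: centre of its underside. Leave alone.
- spoon: Stainless steel spoon, 150 mm long, lying across the drawer's far end beyond the tongs. Origin: on its underside. Leave alone.

How it is judged (in metres and radians):
On the way, in this order (a step that is already met when the one before it is completed fails the run):
1. the dial points at the long mark and is let go, the egg still in its cup (value of joint dial between 1.45 and 1.75 rad and contact force between the fingers and dial below 0.1 N and distance of egg_center from where it was at the start of the episode below 0.015 m), for 0.3 s.
2. the tongs are gripped and lifted out of the drawer, the egg still in its cup (z of tongs_grip in the frame of drawer above 0.06 m and contact force between the fingers and tongs above 0.5 N and distance of egg_center from where it was at the start of the episode below 0.015 m), for 0.2 s.
3. the egg is held in the tongs and lifted at least 10 cm (z of egg_center in the frame of warmer above 0.1726 m and contact force between tongs and egg above 0.4 N and contact force between the fingers and tongs above 0.5 N and contact force between the arm and egg below 0.1 N and distance between egg_center and tongs_tip below 0.025 m), for 0.2 s.
At the end, for the whole second after the job is handed in: Dial within 9 degrees of the long mark; egg still, 100 mm or more above where it sat, within 25 mm of the midpoint of the tongs' rings, pressed by the tongs, which the fingers hold; fingers and arm off the egg, tongs off warmer and drawer, mould and spoon within 30 mm of their starts (all of step 3 and value of joint dial between 1.45 and 1.75 rad and contact force between each of egg, tongs and warmer below 0.05 N and contact force between tongs and drawer below 0.05 N and linear speed of egg below 0.04 m/s and distance of each of mould, spoon from where it was at the start of the episode below 0.03 m and contact force between the fingers and egg below 0.1 N); the arm keeps its last pose, push and grip.
It fails at once if the arm or its fingers touch the egg (contact force between the arm and egg above 0.5 N).
It fails at once if the fingers touch the egg (contact force between the fingers and egg above 0.5 N).
It fails at once if a bystander is disturbed (distance of any of mould, spoon from where it was at the start of the episode above 0.03 m).
It also fails if it takes over 61 s, if anything falls off the work surface, if the arm or the gripper's body presses on something with over 40 N, if the wrist force passes 120 N, or if a joint passes its speed limit or range.

## Working session

There is one attempt and no reset: what is moved stays moved. The work goes in short steps, Python scripts to look and compute and a tool call to move; the robot and the scene stay as the last step left them, time stands still between calls to the robot, and variables do not carry over. Pictures are saved under pics/ and viewed, and the job is handed in when it is done.

Besides the shell and the picture viewer there is one more tool, called as name(argument=value, ...) on one line, values as JSON. servo_tool: Moves the arm, as the interface text tells. Its arguments: {"type":"object","properties":{"increments":{"type":"array","items":{"type":"number"}},"force":{"type":"number"}},"required":["increments"]}

```bash
mkdir -p pics; ls
python3 - <<'E'
from workcell import manip, eyes, order
import cv2
s=manip.sense()
print({k:(v if not hasattr(v,'round') else v) for k,v in s.items()})
for n in ["scene","top"]:
    c=eyes.camera(n)
    cv2.imwrite(f"pics/{n}0.png",c["frame"][:,:,::-1])
    print(n,c["fx"],c["fy"],c["cx"],c["cy"],c["R"],c["t"])
E
```

```text
pics
{'time': 0.0, 'joints': array([ 1.15347094e+00,  4.94191625e-01,  1.34612706e+00, -4.23031529e-05,
        1.30251424e+00, -9.55139854e-02]), 'qvel': array([-2.21273585e-03,  1.17221400e-03, -3.83744231e-05, -6.21347135e-04,
       -1.81811567e-04, -1.43529669e-04]), 'tau': array([-9.96997478e-04, -8.82159805e+01, -3.83866239e+01, -2.70755909e-04,
        1.01172732e-02, -3.27551038e-05]), 'ee_pos': array([197.53700007, 592.54620011, 205.89641041]), 'orientation': array([-1.37553403e-04,  1.60206695e-01,  9.87083294e-01, -6.05031497e-04]), 'force': array([-0.21058846,  0.05973662, -0.52567745]), 'moment': array([-0.02696039,  0.0411883 , -0.01252514]), 'opening': 85.4936587294698}
scene 505.40528645240926 505.40528645240926 277.8787572765586 217.7230681075477 [[ 0.52687853  0.84982507 -0.01401282]
 [ 0.47797458 -0.30988917 -0.82189355]
 [-0.70280817  0.42634029 -0.56946873]] [-340.36557054 -202.2205646  1379.48469085]
top 445.7987540571621 445.7987540571621 281.04092978688436 209.4660386966377 [[-0.0033954  -0.9995916  -0.0283745 ]
 [-0.9819337   0.00870111 -0.18902514]
 [ 0.18919483  0.02722006 -0.98156222]] [  52.94408225  582.76836757 1018.54848878]
```

View pics/scene0.png

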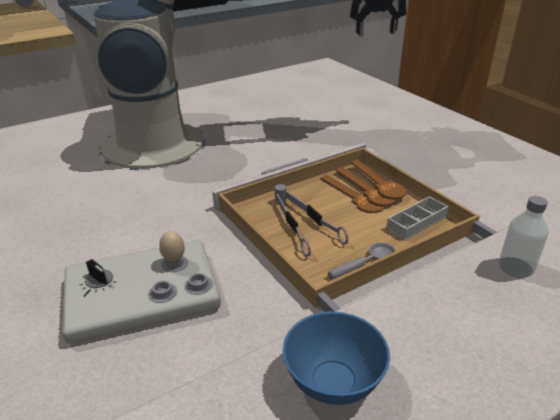

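View pics/top0.png

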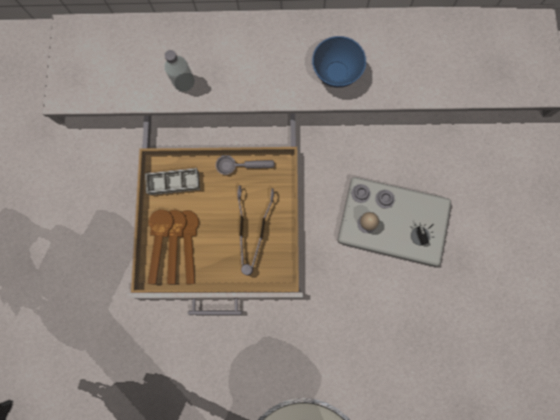

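The top picture shows the warmer at about (395,221), the egg at (370,221), the dial at (422,235), the tongs' pivot at (247,270) and their rings at (240,190) and (274,196). I'll enlarge these areas.

Run:
```python
import cv2
t=cv2.imread("pics/top0.png"); s=cv2.imread("pics/scene0.png")
cv2.imwrite("pics/t_w.png",cv2.resize(t[165:275,330:460],None,fx=6,fy=5.4,interpolation=cv2.INTER_CUBIC) if 0 else cv2.resize(t[170:270,330:460],None,fx=6,fy=6,interpolation=cv2.INTER_CUBIC))
cv2.imwrite("pics/t_t.png",cv2.resize(t[175:285,215:305],None,fx=5,fy=5,interpolation=cv2.INTER_CUBIC))
cv2.imwrite("pics/s_t.png",cv2.resize(s[170:290,260:410],None,fx=5,fy=5,interpolation=cv2.INTER_CUBIC))
```

```text
(no output)
```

View pics/t_w.png

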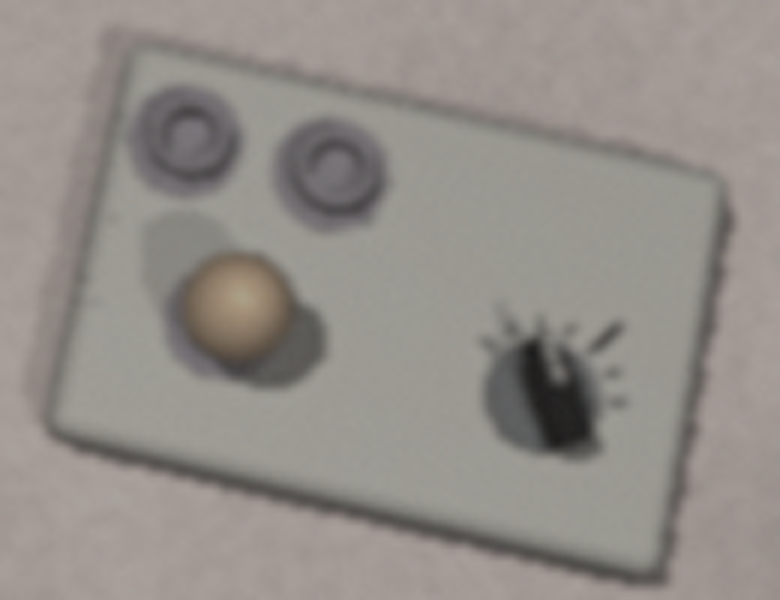

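View pics/t_t.png

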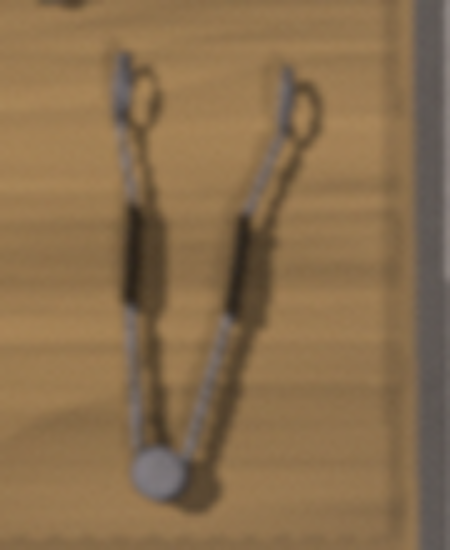

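View pics/s_t.png

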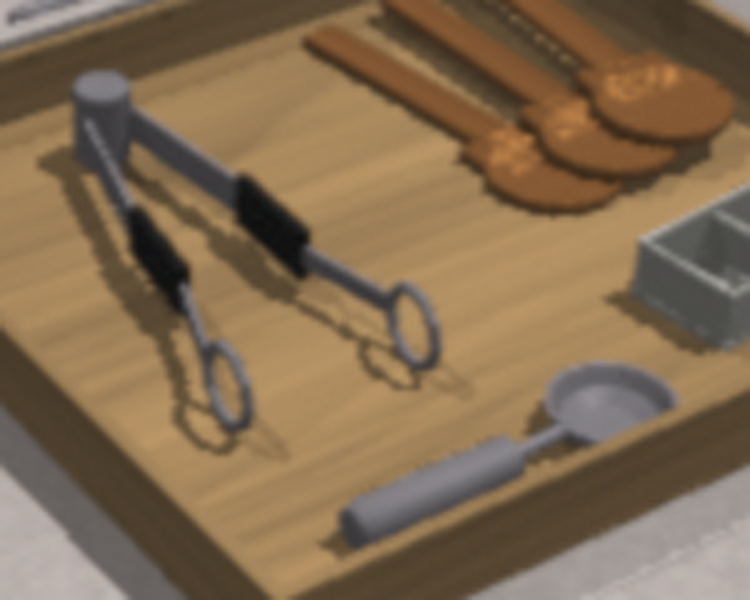

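```bash
cat > h.py <<'E'
import numpy as np, cv2, pickle, os
from workcell import manip, eyes, order
def grab(n,tag):
    c=eyes.camera(n); cv2.imwrite(f"pics/{tag}.png",c["frame"][:,:,::-1]); pickle.dump(c,open(f"pics/{tag}.pkl","wb")); return c
def ray(c,u,v):
    R=np.array(c["R"]);t=np.array(c["t"])
    d=R.T@np.array([(u-c["cx"])/c["fx"],(v-c["cy"])/c["fy"],1.]); return -R.T@t,d
def onz(c,u,v,z):
    o,d=ray(c,u,v); return o+d*(z-o[2])/d[2]
def proj(c,X):
    p=np.array(c["R"])@np.array(X,float)+np.array(c["t"]); return c["fx"]*p[0]/p[2]+c["cx"],c["fy"]*p[1]/p[2]+c["cy"]
def tri(c1,p1,c2,p2):
    o1,d1=ray(c1,*p1);o2,d2=ray(c2,*p2)
    s=np.linalg.lstsq(np.c_[d1,-d2],o2-o1,rcond=None)[0]
    a=o1+s[0]*d1;b=o2+s[1]*d2
    return (a+b)/2,np.linalg.norm(a-b)
def crop(tag,x0,x1,y0,y1,f,out):
    im=cv2.imread(f"pics/{tag}.png"); cv2.imwrite(f"pics/{out}.png",cv2.resize(im[y0:y1,x0:x1],None,fx=f,fy=f,interpolation=cv2.INTER_CUBIC))
E
python3 - <<'E'
from h import *
np.set_printoptions(precision=1,suppress=True)
t=grab("top","topA"); s=grab("scene","sceneA")
f=lambda x,y:(330+x/6-.42,170+y/6-.42)
cor=[onz(t,*f(*p),33)[:2] for p in [(130,45),(725,178),(660,578),(50,430)]]
print("corners",np.array(cor),"ctr",np.mean(cor,0))
yv=(cor[0]-cor[1]+cor[3]-cor[2]);xv=(cor[0]-cor[3]+cor[1]-cor[2])
print("len",np.linalg.norm(yv)/2,np.linalg.norm(xv)/2,"yaw",np.arctan2(-yv[0],yv[1]),np.arctan2(xv[1],xv[0]))
print("cups",onz(t,*f(187,128),50),onz(t,*f(333,163),50))
print("egg",onz(t,*f(240,306),72))
# tongs
g=lambda x,y:(215+x/5-.4,175+y/5-.4)
print("pivot",onz(t,*g(160,472),44),"panels",onz(t,*g(134,255),37),onz(t,*g(239,267),37),"rings",onz(t,*g(122,88),30),onz(t,*g(286,104),30))
E
```

```text
corners [[ 668.1 -125. ]
 [ 609.4 -364.9]
 [ 447.3 -327.3]
 [ 508.   -87.5]] ctr [ 558.2 -226.2]
len 247.1570794424775 165.42074492157627 yaw -0.24387044622681534 -0.22898908668231424
cups [ 628.5 -144.6   50. ] [ 613.5 -202.7   50. ]
egg [ 551.6 -159.2   72. ]
pivot [441.7 132.3  44. ] panels [547.5 147.   37. ] [541.2  95.6  37. ] rings [633. 155.  30.] [624.  73.  30.]
```

```bash
cat >> h.py <<'E'
from scipy.spatial.transform import Rotation as Rn
def need(target=None,phi=None):
    s=manip.sense(); q=s["orientation"]; R=Rn.from_quat([q[1],q[2],q[3],q[0]]).as_matrix()
    p=np.array(s["ee_pos"]); out={"t":round(s["time"],2),"p":p.round(1),"phi":round(float(np.arctan2(R[1,1],R[0,1])),4),"zax":R[:,2].round(3),"op":round(s["opening"],1),"F":np.array(s["force"]).round(1),"q":np.array(s["joints"]).round(2)}
    if target is not None: out["shift_cm"]=(R.T@(np.array(target)-p)/10).round(2)
    if phi is not None: out["turn_deg"]=round(float(np.degrees((out["phi"]-phi+np.pi/2)%np.pi-np.pi/2)),2)
    return out
E
python3 - <<'E'
from h import *
c=grab("wrist","w0"); print((-np.array(c["R"]).T@c["t"]).round(1),np.array(c["R"]).round(2),c["fx"])
print(need([490,-260,220],1.99))
E
```

```text
[128.9 615.8 372.9] [[ 0.32  0.95 -0.  ]
 [ 0.91 -0.3   0.29]
 [ 0.27 -0.09 -0.96]] 330.01496455031855
{'t': 0.25, 'p': array([197.6, 592.8, 206.2]), 'phi': 1.249, 'zax': array([-0., -0., -1.]), 'op': 85.2, 'F': array([ 0.4, -0.3,  0.6]), 'q': array([ 1.15,  0.49,  1.35,  0.  ,  1.3 , -0.1 ]), 'shift_cm': array([-54.71, -71.65,  -1.34]), 'turn_deg': -42.46}
```

View pics/w0.png

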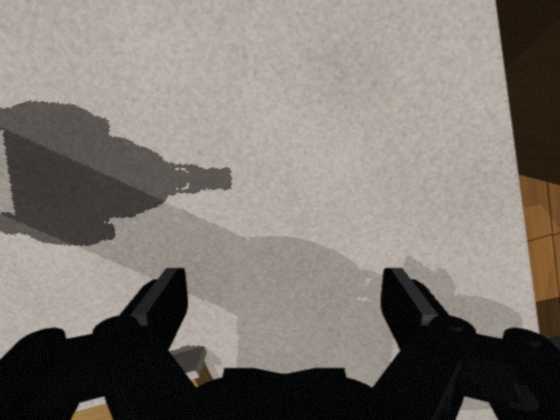

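The wrist view shows bare table between the fingers. Its image top is the tool's +x, so I'll travel until the dial lies on the tool's +x side.

servo_tool(increments=[0,0,0,-1.0,-1.0,0,8.5,0,0,0,-2.1,-2.2,0,8.5,0,0,0,-2.3,-2.4,0,8.5,0,0,0,-2.3,-2.4,0,8.5,0,0,0,-2.3,-2.4,0,8.5,0,0,0,-2.3,-2.4,0,8.5,0,0,0,-2.3,-2.4,0,8.5,0,0,0,-2.3,-2.4,0,8.5,0,0,0,-2.3,-2.4,0,8.5,0,0,0,-2.3,-2.4,0,8.5,0,0,0,-2.3,-2.4,0,8.5,0,0,0,-2.3,-2.4,0,8.5])

```text
time: 1.25
ee_pos: [359.6, 250.9, 206.6]
orientation: [0.0, 0.16, 0.987, 0.0]
force: [2.2, 0.7, -0.5]
opening: 85.0
```

servo_tool(increments=[0,0,0,-2.3,-2.4,0,8.5,0,0,0,-2.3,-2.4,0,8.5,0,0,0,-2.3,-2.4,0,8.5,0,0,0,-2.3,-2.4,0,8.5,0,0,0,-2.3,-2.4,0,8.5,0,0,0,-2.3,-2.4,0,8.5,0,0,0,-2.3,-2.4,0,8.5,0,0,0,-2.3,-2.4,0,8.5,0,0,0,-2.3,-2.4,0,8.5,0,0,0,-2.3,-2.4,0,8.5,0,0,0,-2.3,-2.4,0,8.5,0,0,0,-2.3,-2.4,0,8.5])

```text
time: 2.25
ee_pos: [530.4, -109.9, 206.5]
orientation: [-0.0, 0.16, 0.987, 0.0]
force: [0.1, 1.5, 0.4]
opening: 85.0
```

servo_tool(increments=[0,0,0,-2.3,-2.4,0,8.5,0,0,0,-2.3,-2.4,0,8.5,0,0,0,-2.3,-2.4,0,8.5,0,0,0,-2.0,-2.0,0,8.5,0,0,0,-1.0,-1.0,0,8.5,0,0,0,0,0,0,8.5])

```text
time: 2.75
ee_pos: [592.6, -239.2, 206.0]
orientation: [0.0, 0.161, 0.987, -0.0]
force: [-0.6, -0.4, -0.2]
opening: 85.1
```

Run:
```python
from h import *
grab("wrist","w1"); print(need([520,-283,150],1.99))
```

```text
{'t': 2.8, 'p': array([ 591.8, -237.4,  205.9]), 'phi': 1.2475, 'zax': array([-0.,  0., -1.]), 'op': 84.8, 'F': array([-0.6,  0.8, -0.3]), 'q': array([-0.48,  0.51,  1.31, -0.  ,  1.32, -1.72]), 'shift_cm': array([ 5.36, -6.6 ,  5.6 ]), 'turn_deg': -42.54}
```

View pics/w1.png

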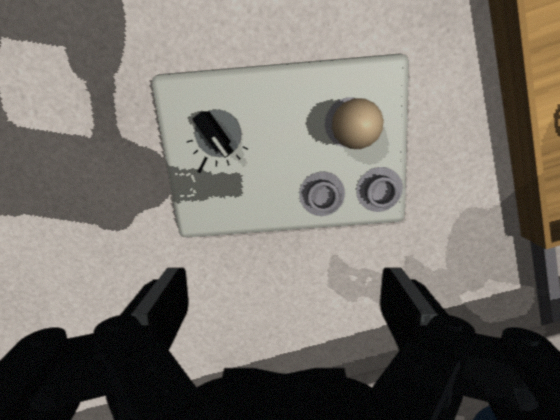

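Run:
```python
from h import *
crop("w1",140,420,40,250,2.8,"w1c")
crop("w1",175,265,95,180,7,"w1d")
```

```text
(no output)
```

View pics/w1c.png

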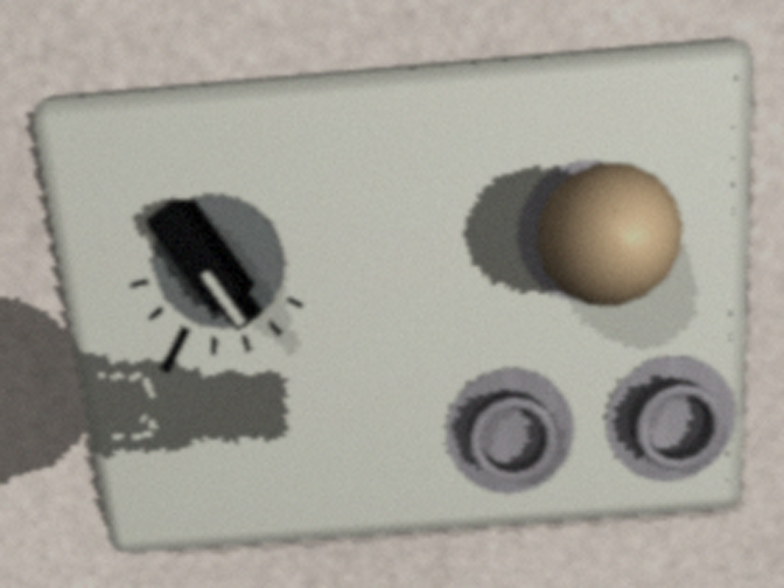

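View pics/w1d.png

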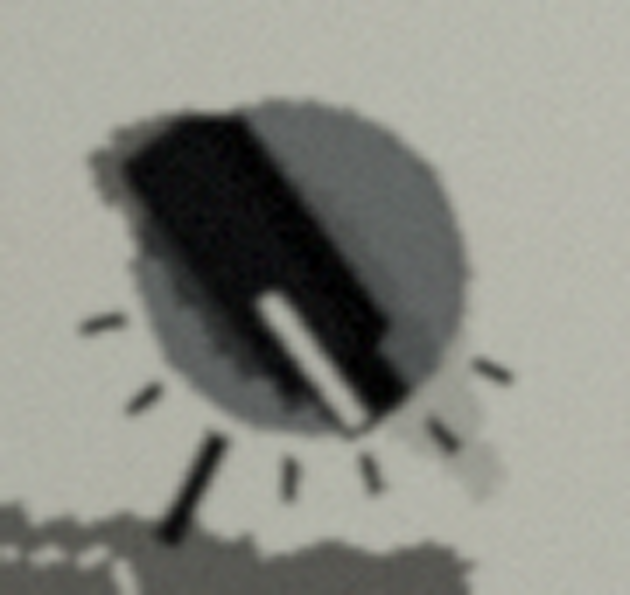

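Run:
```python
from h import *
c=pickle.load(open("pics/w1.pkl","rb"))
np.set_printoptions(precision=1,suppress=True)
d=lambda x,y:(175+x/7-.43,95+y/7-.43)
f=lambda x,y:(140+x/2.8-.32,40+y/2.8-.32)
ax=onz(c,*d(300,267),39); print("axis",ax)
for v,p in {0:(492,370),.4:(440,432),.8:(370,475),1.2:(290,478),1.6:(195,490),2.0:(143,398),2.4:(102,324)}.items():
    m=onz(c,*d(*p),36); a=np.arctan2(m[1]-ax[1],m[0]-ax[0]); print(v,m,"ang",a.round(3),"yaw",(a-1+v).round(3),np.hypot(*(m-ax)[:2]))
a,b=onz(c,*d(240,118),67),onz(c,*d(388,325),67); print("bar R edge",a,b,np.arctan2(b[1]-a[1],b[0]-a[0]),np.hypot(*(b-a)[:2]))
k=onz(c,*d(125,165),67);print("bar back left",k,"width",np.hypot(*(k-a)[:2]))
print("cups",onz(c,*f(512,436),50),onz(c,*f(677,424),50))
print("egg by sil",onz(c,*f(610,234),72))
cor=np.array([onz(c,*f(*p),34)[:2] for p in [(40,103),(745,42),(740,505),(118,547)]]);print(cor,cor.mean(0))
```

```text
axis [ 520.9 -284.    39. ]
0 [ 543.  -263.8   36. ] ang 0.739 yaw -0.261 29.977240937727046
0.4 [ 548.9 -274.1   36. ] ang 0.34 yaw -0.26 29.78085345198105
0.8 [ 551.5 -286.    36. ] ang -0.063 yaw -0.263 30.714831661443885
1.2 [ 548.2 -297.2   36. ] ang -0.448 yaw -0.248 30.352780979326013
1.6 [ 545.4 -311.    36. ] ang -0.831 yaw -0.231 36.47290838224189
2.0 [ 530.7 -313.    36. ] ang -1.241 yaw -0.241 30.591692592150892
2.4 [ 519.2 -314.5   36. ] ang -1.625 yaw -0.225 30.45640170587409
bar R edge [ 501.6 -278.7   67. ] [ 531.6 -270.2   67. ] 0.2751619719053565 31.128221911708742
bar back left [ 502.3 -294.7   67. ] width 16.073502391214095
cups [ 611.7 -204.4   50. ] [ 626.2 -147.2   50. ]
egg by sil [ 552.8 -157.3   72. ]
[[ 452.9 -323. ]
 [ 510.7  -91.1]
 [ 670.2 -128.4]
 [ 609.9 -362.7]] [ 560.9 -226.3]
```

The wrist picture shows the dial disc at (218,133) with its long mark at (203,165). The egg is at (358,124) and the empty cups are at (323,196) and (382,191). From this the axis is near (520.5, −284), the warmer yaw is about −0.245, and the pointer angle is about 0.275, so v ≈ 0.48.

servo_tool(increments=[0,0,0,1.8,-2.2,0,6,0,0,0,1.8,-2.2,0,6,0,0,0,1.7,-2.2,1.0,6,0,0,-5.7,0,0,2,6,0,0,-5.7,0,0,2,6,0,0,-5.7,0,0,2,6,0,0,-5.7,0,0,2,6,0,0,-5.7,0,0,1,6,0,0,-5.8,0,0,0.3,6,0,0,0,0,0,0,6])

```text
time: 3.63
ee_pos: [519.7, -280.6, 102.6]
orientation: [-0.001, -0.141, 0.99, 0.001]
force: [0.1, 0.9, 0.2]
opening: 60.3
```

Run:
```python
from h import *
print(need([520.5,-283.8,43],1.846))
grab("scene","s2"); crop("s2",40,240,210,340,4,"s2c")
grab("wrist","w2")
```

```text
{'t': 3.63, 'p': array([ 519.7, -280.6,  102.6]), 'phi': 1.8537, 'zax': array([-0.002,  0.001, -1.   ]), 'op': 60.3, 'F': array([0.1, 0.9, 0.2]), 'q': array([-0.6 ,  0.56,  1.55,  0.  ,  1.03, -2.45]), 'shift_cm': array([-0.  , -0.34,  5.96]), 'turn_deg': 0.44}
```

View pics/s2c.png

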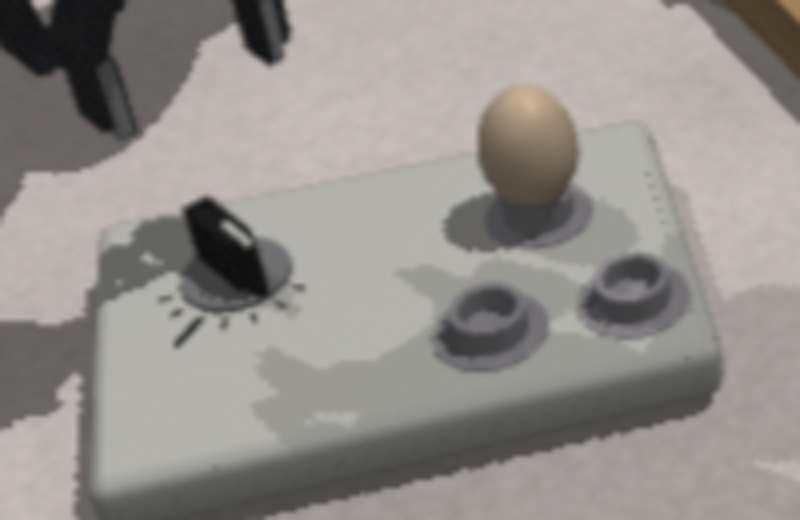

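View pics/w2.png

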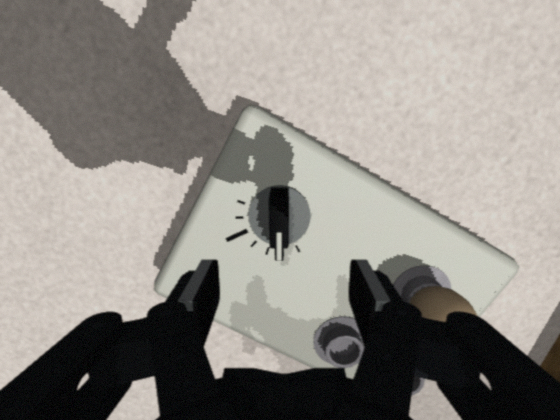

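The bar stands upright in the image at column 279, between the fingers (centre about 285), so it is aligned. Descending.

servo_tool(increments=[0,0,0,0,-0.3,1.5,5,0,0,0,0,0,1.5,4,0,0,0,0,0,1.5,4,0,0,0,0,0,1.3,4,0,0,0,0,0,0,4,0,0,0,0,0,0,4], force=30)

```text
time: 4.23
ee_pos: [521.3, -284.7, 45.9]
orientation: [-0.0, -0.137, 0.991, 0.0]
force: [-0.1, -0.0, 0.6]
opening: 40.3
```

Run:
```python
from h import *
print(need([520.5,-283.8,43],1.846))
grab("scene","s3"); crop("s3",40,240,210,340,4,"s3c")
```

```text
{'t': 4.23, 'p': array([ 521.3, -284.7,   45.9]), 'phi': 1.8455, 'zax': array([-0.,  0., -1.]), 'op': 40.3, 'F': array([-0.1, -0. ,  0.6]), 'q': array([-0.6 ,  0.64,  1.58,  0.  ,  0.92, -2.45]), 'shift_cm': array([0.05, 0.11, 0.29]), 'turn_deg': -0.03}
```

View pics/s3c.png

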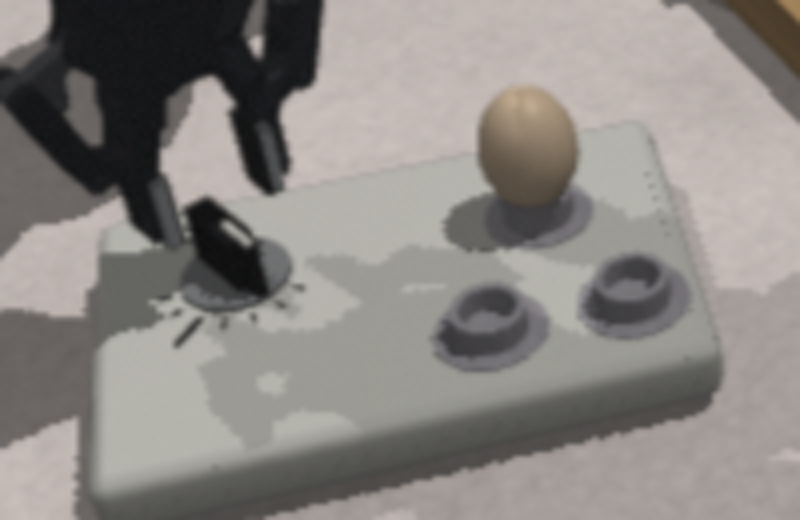

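The fingers straddle the bar. Closing.

servo_tool(increments=[0,0,0,0.05,0.1,0.2,0.5,0,0,0,0,0,0,0.5,0,0,0,0,0,0,0.5,0,0,0,0,0,0,0.5,0,0,0,0,0,0,0.5,0,0,0,0,0,0,0.5], force=30)

```text
time: 4.78
ee_pos: [520.6, -284.2, 43.6]
orientation: [0.0, -0.138, 0.99, -0.0]
force: [0.0, -0.1, 0.1]
opening: 5.1
```

Run:
```python
from h import *
print(need([520.5,-283.8,43],0.726))
```

```text
{'t': 4.78, 'p': array([ 520.6, -284.2,   43.6]), 'phi': 1.8475, 'zax': array([ 0., -0., -1.]), 'op': 5.1, 'F': array([ 0. , -0.1,  0.1]), 'q': array([-0.6 ,  0.65,  1.59,  0.  ,  0.91, -2.45]), 'shift_cm': array([0.  , 0.04, 0.06]), 'turn_deg': 64.26}
```

Run:
```python
from h import *
grab("scene","s4"); crop("s4",40,240,210,340,4,"s4c")
grab("wrist","w4");grab("top","t4"); crop("t4",330,460,170,270,6,"t4c")
```

```text
(no output)
```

View pics/s4c.png

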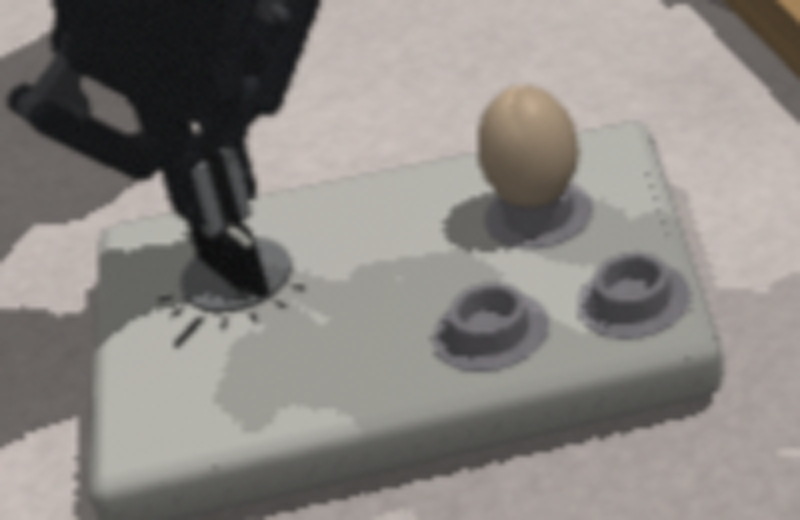

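View pics/w4.png

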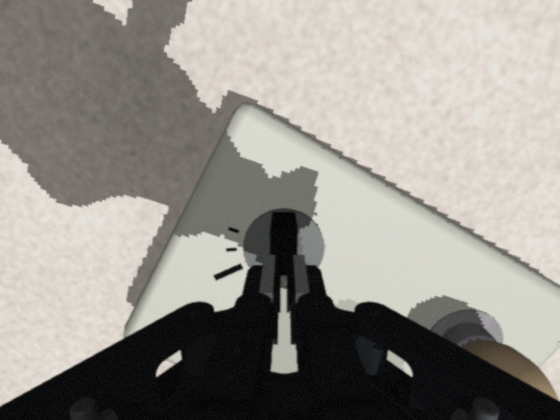

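View pics/t4c.png

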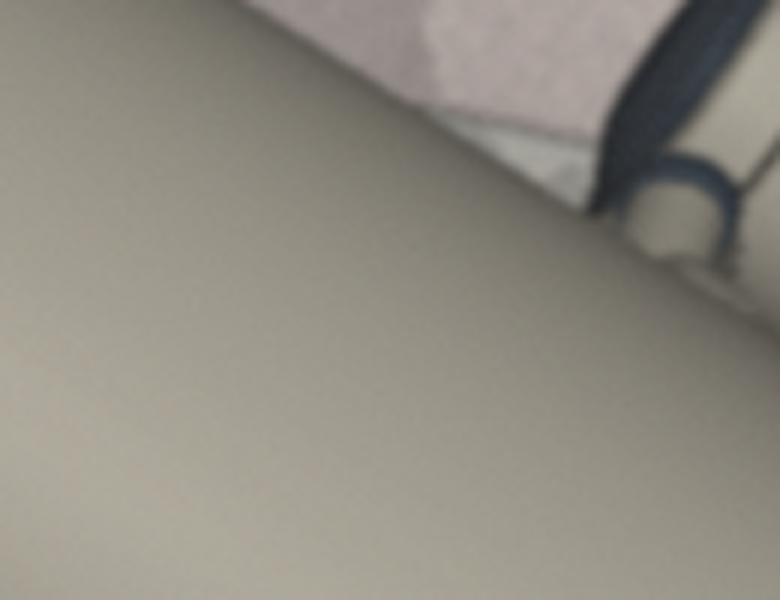

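Run:
```python
from h import *
c=pickle.load(open("pics/s4.pkl","rb")); w=pickle.load(open("pics/w4.pkl","rb"))
P=lambda X:((np.array(proj(c,X))-[40,210])*4).round()
for X in [(520.6,-284.2,43.6),(520.6,-284.2,62.6),(520.5,-284,67),(520.5,-284,39)]: print(X,P(X),np.round(proj(w,X)))
u=np.array([np.cos(.275),np.sin(.275),0])
for k in (-22,14,23): 
    X=np.array([520.5,-284,67])+k*u; print(k,P(X),np.round(proj(w,X)))
im=cv2.resize(cv2.imread("pics/w4.png")[195:385,200:370],None,fx=4,fy=3.15*1.0,interpolation=cv2.INTER_CUBIC); im=cv2.convertScaleAbs(im,alpha=2.5,beta=20); cv2.imwrite("pics/w4c.png",im)
im=cv2.resize(cv2.imread("pics/s4.png")[250:290,70:130],None,fx=12,fy=12,interpolation=cv2.INTER_CUBIC); im=cv2.convertScaleAbs(im,alpha=2.5,beta=20); cv2.imwrite("pics/s4d.png",im)
print(need())
```

```text
(520.6, -284.2, 43.6) [233. 261.] [284. 251.]
(520.6, -284.2, 62.6) [224. 227.] [284. 267.]
(520.5, -284, 67) [222. 219.] [285. 271.]
(520.5, -284, 39) [236. 269.] [284. 248.]
-22 [194. 197.] [285. 227.]
14 [240. 233.] [284. 297.]
23 [251. 243.] [284. 313.]
{'t': 4.93, 'p': array([ 520.6, -284.2,   43.5]), 'phi': 1.8476, 'zax': array([ 0.,  0., -1.]), 'op': 5.0, 'F': array([ 0.8,  0.1, -0.6]), 'q': array([-0.6 ,  0.65,  1.59,  0.  ,  0.91, -2.45])}
```

View pics/w4c.png

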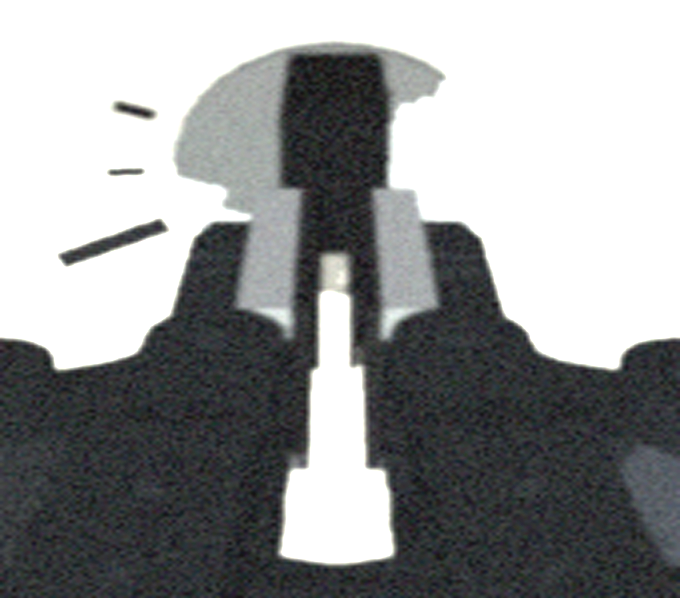

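View pics/s4d.png

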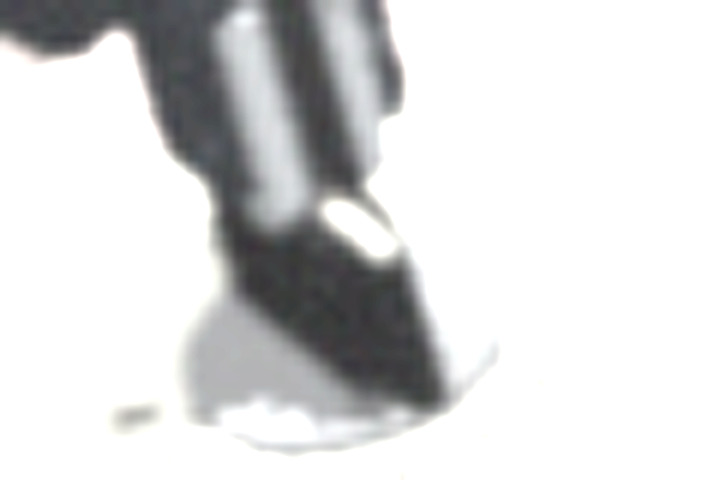

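Run:
```python
from h import *
c=pickle.load(open("pics/s3.pkl","rb"))
def at(u,v,phi,tcp,name):
    # intersect ray with vertical plane containing TCP and jaw axis
    o,d=ray(c,40+u/4-.4,210+v/4-.4); n=np.array([-np.sin(phi),np.cos(phi),0]);n=np.array([np.cos(phi-np.pi/2),np.sin(phi-np.pi/2),0])
    X=o+d*(n@(np.array(tcp)-o))/(n@d); print(name,X.round(1),"off",np.round((X-tcp)@np.array([np.cos(phi),np.sin(phi),0]),1))
at(178,247,1.8455,[521.3,-284.7,45.9],"s3 L"); at(275,192,1.8455,[521.3,-284.7,45.9],"s3 R")
at(211,236,1.8476,[520.6,-284.2,43.5],"s4 L"); at(241,222,1.8476,[520.6,-284.2,43.5],"s4 R")
```

```text
s3 L [ 526.9 -304.6   66.6] off -20.7
s3 R [ 514.4 -260.1   67.8] off 25.6
s4 L [ 522.4 -290.6   62.9] off -6.7
s4 R [ 518.6 -277.2   61.8] off 7.3
```

Run:
```python
from h import *
def test(tag,p,phi,half,):
    c=pickle.load(open(f"pics/{tag}.pkl","rb")); ty=np.array([np.cos(phi),np.sin(phi),0]); tx=np.array([np.cos(phi+np.pi/2),np.sin(phi+np.pi/2),0])
    for dx in (11,0,-11):
        for dz in (0,-13,-20,-30): print(tag,dx,dz,[np.round(proj(c,np.array(p)+s*half*ty+dx*tx-np.array([0,0,dz]))) for s in (-1,1)])
test("w0",[197.6,592.8,206.2],1.249,42.5)
test("w2",[519.7,-280.6,102.6],1.8537,30)
test("w4",[520.6,-284.2,43.5],1.8476,2.5)
```

```text
w0 11 0 [array([205., 232.]), array([363., 232.])]
w0 11 -13 [array([199., 241.]), array([369., 241.])]
w0 11 -20 [array([195., 247.]), array([373., 247.])]
w0 11 -30 [array([189., 255.]), array([378., 255.])]
w0 0 0 [array([206., 251.]), array([362., 251.])]
w0 0 -13 [array([200., 261.]), array([367., 262.])]
w0 0 -20 [array([197., 268.]), array([371., 268.])]
w0 0 -30 [array([191., 277.]), array([376., 278.])]
w0 -11 0 [array([207., 269.]), array([360., 270.])]
w0 -11 -13 [array([202., 281.]), array([366., 281.])]
w0 -11 -20 [array([198., 288.]), array([369., 288.])]
w0 -11 -30 [array([193., 299.]), array([374., 299.])]
w2 11 0 [array([229., 232.]), array([341., 231.])]
w2 11 -13 [array([225., 241.]), array([345., 240.])]
w2 11 -20 [array([223., 246.]), array([347., 245.])]
w2 11 -30 [array([219., 255.]), array([352., 254.])]
w2 0 0 [array([230., 251.]), array([340., 250.])]
w2 0 -13 [array([226., 261.]), array([344., 260.])]
w2 0 -20 [array([224., 267.]), array([346., 266.])]
w2 0 -30 [array([220., 277.]), array([350., 276.])]
w2 -11 0 [array([231., 269.]), array([339., 268.])]
w2 -11 -13 [array([228., 280.]), array([343., 279.])]
w2 -11 -20 [array([225., 287.]), array([345., 286.])]
w2 -11 -30 [array([222., 298.]), array([349., 297.])]
w4 11 0 [array([279., 232.]), array([289., 232.])]
w4 11 -13 [array([279., 241.]), array([289., 241.])]
w4 11 -20 [array([279., 247.]), array([289., 247.])]
w4 11 -30 [array([279., 255.]), array([290., 255.])]
w4 0 0 [array([279., 251.]), array([289., 251.])]
w4 0 -13 [array([279., 261.]), array([289., 261.])]
w4 0 -20 [array([279., 268.]), array([289., 268.])]
w4 0 -30 [array([279., 277.]), array([290., 277.])]
w4 -11 0 [array([280., 269.]), array([289., 269.])]
w4 -11 -13 [array([279., 281.]), array([289., 281.])]
w4 -11 -20 [array([279., 288.]), array([289., 288.])]
w4 -11 -30 [array([279., 298.]), array([289., 298.])]
```

The reading of 5 mm and both views agree that the pad ends are hovering just above the bar (67 mm), about 20 mm behind the nominal TCP. I'll open and go lower in small steps while watching the force.

servo_tool(increments=[0,0,0,0,0,0,4,0,0,0,0,0,0,4,0,0,0,0,0,0,4,0,0,0,0,0,0.3,4,0,0,0,0,0,0.3,4,0,0,0,0,0,0.2,4,0,0,0,0,0,0,4])

```text
time: 5.52
ee_pos: [520.3, -283.9, 34.8]
orientation: [-0.0, -0.138, 0.99, 0.0]
force: [-0.6, -0.5, 0.2]
opening: 39.6
```

Run:
```python
from h import *
c=grab("scene","s5"); crop("s5",60,160,240,310,8,"s5c")
print(need())
```

```text
{'t': 5.57, 'p': array([ 520.4, -284. ,   35.1]), 'phi': 1.8477, 'zax': array([-0.001,  0.   , -1.   ]), 'op': 40.2, 'F': array([-0.1, -0.2,  0.2]), 'q': array([-0.6 ,  0.66,  1.59, -0.  ,  0.89, -2.45])}
```

View pics/s5c.png

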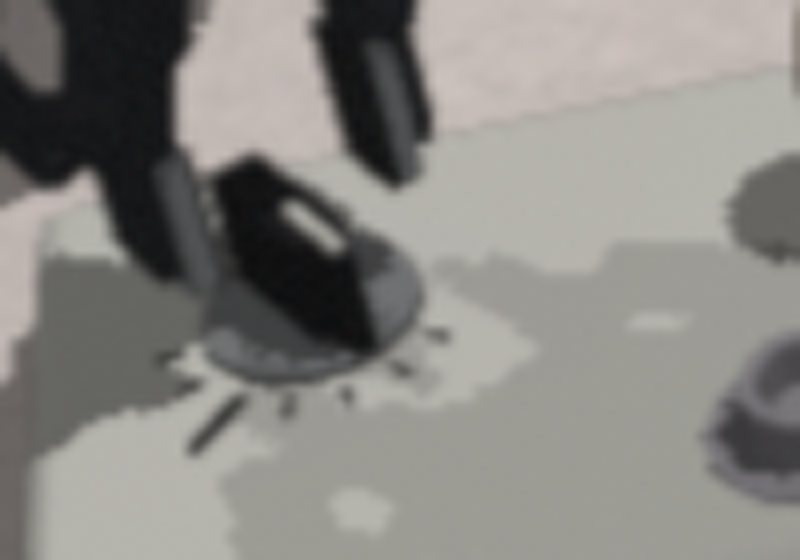

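Run:
```python
from h import *
c=pickle.load(open("pics/s5.pkl","rb")); p=np.array([520.4,-284,35.1]); phi=1.8477
ty=np.array([np.cos(phi),np.sin(phi),0]); tx=np.array([np.cos(phi+np.pi/2),np.sin(phi+np.pi/2),0])
for nm,(u,v) in {"L":(200,290),"R":(405,185)}.items():
    o,d=ray(c,60+u/8-.45,240+v/8-.45)
    for dx in (-11,0,11):
        X=o+d*(tx@(p+dx*tx-o))/(tx@d); print(nm,dx,X.round(1),((X-p)@ty).round(1))
```

```text
L -11 [ 538.3 -306.9   66.3] -26.9
L 0 [ 526.6 -306.    57.3] -22.9
L 11 [ 515.  -305.1   48.2] -18.8
R -11 [ 525.2 -260.8   64.4] 21.0
R 0 [ 513.3 -259.2   55.3] 25.8
R 11 [ 501.4 -257.5   46.2] 30.7
```

At TCP z = 35, below the disc top, there is still no contact. The pad ends project to about z = 65, so the true pad ends are about 28–30 mm above the reported TCP. Going 16 mm lower before closing.

servo_tool(increments=[0,0,0,0,0,0.4,4,0,0,0,0,0,0.4,4,0,0,0,0,0,0.4,4,0,0,0,0,0,0.4,4,0,0,0,0,0,0,4])

```text
time: 5.98
ee_pos: [520.1, -283.8, 18.5]
orientation: [-0.0, -0.138, 0.99, 0.0]
force: [-1.1, 0.0, -1.1]
opening: 40.0
```

Run:
```python
from h import *
c=grab("scene","s6"); crop("s6",60,160,240,310,8,"s6c")
print(need())
```

```text
{'t': 6.03, 'p': array([ 520.3, -283.9,   18.9]), 'phi': 1.8476, 'zax': array([-0.001,  0.001, -1.   ]), 'op': 40.2, 'F': array([-0.3, -1.2,  0.1]), 'q': array([-0.6 ,  0.68,  1.6 ,  0.  ,  0.86, -2.45])}
```

View pics/s6c.png

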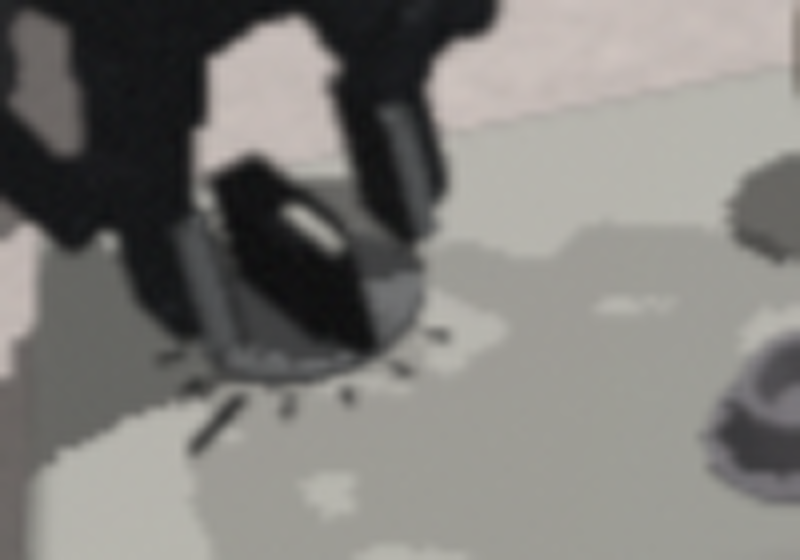

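Now the fingers truly straddle the bar with no force. Closing.

servo_tool(increments=[0,0,0,0,0,0,0.3,0,0,0,0,0,0,0.3,0,0,0,0,0,0,0.3,0,0,0,0,0,0,0.3,0,0,0,0,0,0,0.3,0,0,0,0,0,0,0.3], force=30)

```text
time: 6.53
ee_pos: [520.7, -284.4, 19.7]
orientation: [0.0, -0.138, 0.99, -0.0]
force: [-1.3, -3.3, 2.8]
opening: 12.4
```

Run:
```python
from h import *
c=grab("scene","s7"); crop("s7",60,160,240,310,8,"s7c")
print(need(None,.726))
```

```text
{'t': 6.58, 'p': array([ 520.7, -284.4,   19.7]), 'phi': 1.8476, 'zax': array([ 0., -0., -1.]), 'op': 12.3, 'F': array([-0.8, -2.3,  3.6]), 'q': array([-0.6 ,  0.68,  1.6 , -0.  ,  0.86, -2.45]), 'turn_deg': 64.26}
```

View pics/s7c.png

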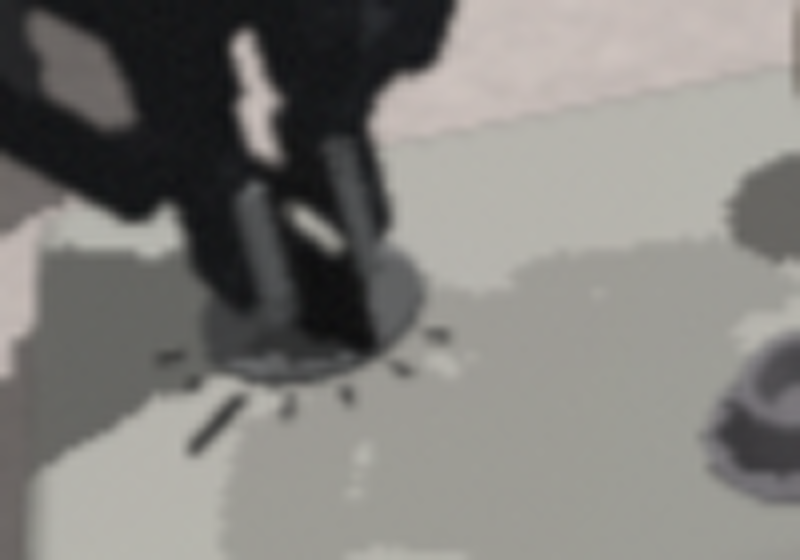

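servo_tool(increments=[0,0,3,0,0,0,0.3,0,0,5.5,0,0,0,0.3,0,0,6,0,0,0,0.3,0,0,6,0,0,0,0.3,0,0,6,0,0,0,0.3,0,0,6,0,0,0,0.3,0,0,6,0,0,0,0.3,0,0,6,0,0,0,0.3,0,0,6,0,0,0,0.3,0,0,6,0,0,0,0.3,0,0,5,0,0,0,0.3,0,0,3,0,0,0,0.3])

```text
time: 7.58
ee_pos: [520.8, -284.2, 19.7]
orientation: [0.0, 0.414, 0.91, 0.0]
force: [0.4, -1.0, 4.1]
opening: 12.5
```

servo_tool(increments=[0,0,0,0,0,0,0.3,0,0,0,0,0,0,0.3])

```text
time: 7.75
ee_pos: [520.8, -284.2, 19.7]
orientation: [0.0, 0.411, 0.912, 0.0]
force: [-0.4, -0.4, 6.4]
opening: 12.4
```

Run:
```python
from h import *
c=grab("scene","s8"); crop("s8",60,160,240,310,8,"s8c")
print(need(None,.726))
```

```text
{'t': 7.8, 'p': array([ 520.8, -284.2,   19.7]), 'phi': 0.7241, 'zax': array([ 0.001, -0.   , -1.   ]), 'op': 12.4, 'F': array([ 0.2, -0.8,  5.3]), 'q': array([-0.6 ,  0.68,  1.6 ,  0.  ,  0.86, -1.32]), 'turn_deg': -0.11}
```

View pics/s8c.png

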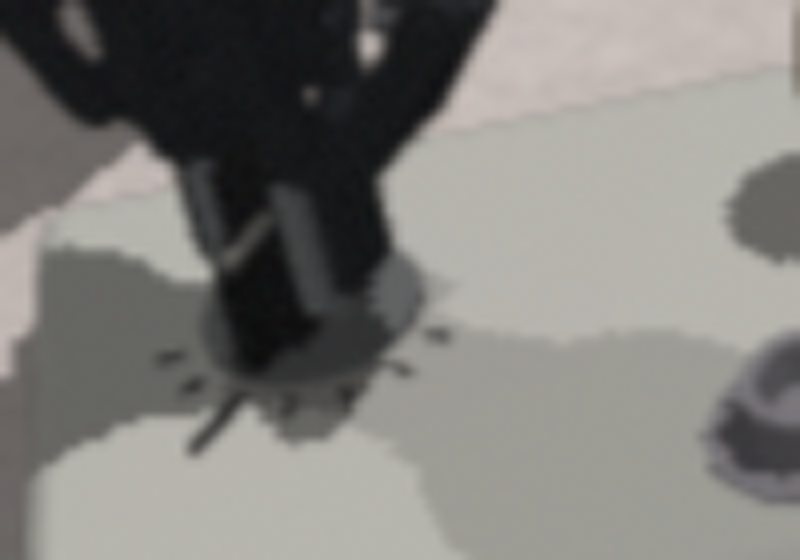

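The pointer's nose now ends beside the long mark. Opening and rising for a check.

servo_tool(increments=[0,0,0,0,0,0,4,0,0,0,0,0,0,4,0,0,0,0,0,0,4,0,0,0,0,0,0,4,0,0,0,0,0,-1.0,5,0,0,0,0,0,-2.5,5,0,0,0,0,0,-3,6,0,0,0,0,0,-3,7,0,0,0,0,0,-3,7,0,0,0,0,0,-3,7,0,0,0,0,0,-2,7,0,0,0,0,0,0,7])

```text
time: 8.8
ee_pos: [522.3, -285.3, 199.7]
orientation: [0.004, 0.412, 0.911, -0.001]
force: [0.3, -0.3, 0.9]
opening: 70.1
```

Run:
```python
from h import *
np.set_printoptions(precision=1,suppress=True)
c=grab("wrist","w9"); crop("w9",180,380,100,300,3,"w9c"); grab("scene","s9"); crop("s9",40,240,210,340,4,"s9c")
print(need())
```

```text
{'t': 8.9, 'p': array([ 520.8, -284.3,  195.7]), 'phi': 0.7221, 'zax': array([ 0., -0., -1.]), 'op': 69.9, 'F': array([-0.2,  0.3, -0.3]), 'q': array([-0.6,  0.5,  1.4,  0. ,  1.2, -1.3])}
```

View pics/w9.png

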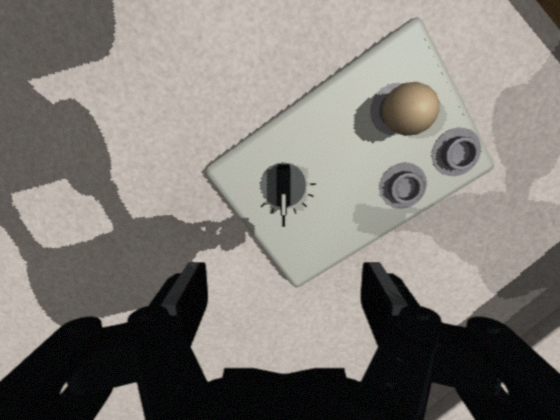

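View pics/s9c.png

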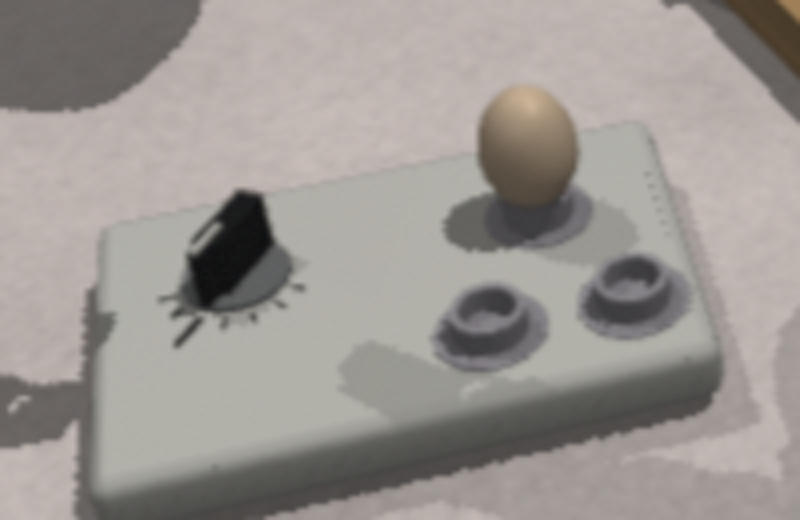

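The pointer's nose at (284,205) lines up with the long mark at (284,220), so the dial is set and the egg hasn't moved. Next is a view over the tongs.

servo_tool(increments=[0,0,0,1.1,1.7,-0.2,8.5,0,0,0,2.2,3.3,-0.2,8.5,0,0,0,2.2,3.3,-0.2,8.5,0,0,0,2.2,3.3,-0.2,8.5,0,0,0,2.2,3.3,-0.2,8.5,0,0,0,2.2,3.3,-0.2,8.5,0,0,0,2.2,3.3,-0.2,8.5,0,0,0,2.2,3.3,-0.2,8.5,0,0,0,2.2,3.3,-0.2,8.5,0,0,0,2.2,3.3,-0.1,8.5,0,0,0,1.5,2.3,0,8.5,0,0,0,0.7,1.2,0,8.5])

```text
time: 9.9
ee_pos: [629.5, 123.3, 212.1]
orientation: [-0.001, 0.411, 0.912, -0.0]
force: [-0.8, 0.1, 0.3]
opening: 85.1
```

servo_tool(increments=[0,0,-6,0,0,0,8.5,0,0,-6.5,0,0,0,8.5,0,0,-6.5,0,0,0,8.5,0,0,-6.5,0,0,0,8.5,0,0,-6.5,0,0,0,8.5,0,0,-6.5,0,0,0,8.5,0,0,-4.4,0,0,0,8.5,0,0,0,0,0,0,8.5])

```text
time: 10.57
ee_pos: [629.2, 119.2, 212.5]
orientation: [-0.001, 0.048, 0.999, -0.0]
force: [0.1, -0.5, 0.1]
opening: 85.1
```

Run:
```python
from h import *
c=grab("wrist","w10"); print(need([544,121,0],1.47))
```

```text
{'t': 10.62, 'p': array([629.3, 119.3, 212.6]), 'phi': 1.469, 'zax': array([-0.002, -0.   , -1.   ]), 'op': 84.9, 'F': array([0. , 0.3, 0.8]), 'q': array([ 0.09,  0.51,  1.29, -0.  ,  1.34, -1.37]), 'shift_cm': array([ 8.47, -0.68, 21.27]), 'turn_deg': -0.06}
```

View pics/w10.png

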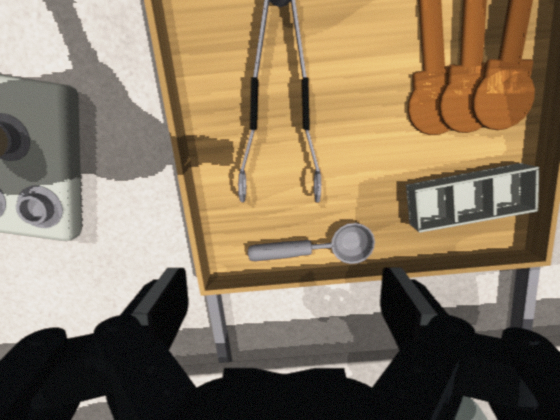

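Run:
```python
from h import *
np.set_printoptions(precision=1,suppress=True)
c=pickle.load(open("pics/w10.pkl","rb")); im=c["frame"][:,:,::-1]
m=(im.max(2)<50).astype(np.uint8); m[:70]=0; m[150:]=0
n,l,st,ce=cv2.connectedComponentsWithStats(m)
P=[]
for i in range(1,n):
    if st[i,4]>60 and st[i,0]>200 and st[i,0]<340: print(st[i],ce[i],onz(c,*ce[i],30)); P.append((st[i],onz(c,*ce[i],30)))
if len(P)==2:
    M=(P[0][1]+P[1][1])/2; d=P[1][1]-P[0][1]; print("grip",M,"gap ctr",np.hypot(*d[:2]),"yaw",np.arctan2(d[1],d[0])-np.pi/2)
a,b=onz(c,241,186,25),onz(c,317,187,25); d=b-a; print("rings",a,b,(a+b)/2,np.hypot(*d[:2]),np.arctan2(d[1],d[0])-np.pi/2)
print("pivot",onz(c,279,0,40))
crop("w10",220,340,0,220,2.7,"w10c")
```

```text
[250  78   8  51 308] [253.5 102.7] [543.9  96.6  30. ]
[302  78   7  52 286] [304.9 103. ] [549.2 148.1  30. ]
grip [546.6 122.4  30. ] gap ctr 51.752149018548046 yaw -0.10307759597786781
rings [628.5  72.1  25. ] [637.6 154.8  25. ] [633.  113.4  25. ] 83.24874561949171 -0.10933611215501826
pivot [459.2 131.1  40. ]
```

View pics/w10c.png

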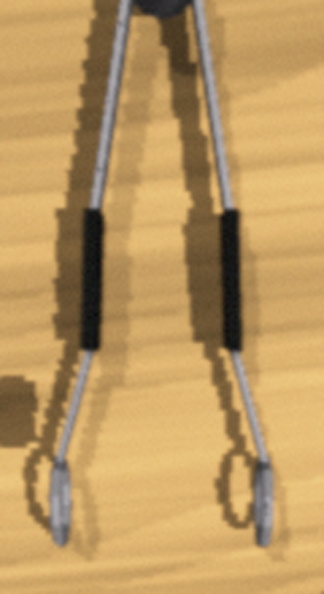

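Panels at pixels (253,103) and (305,103) give tongs_grip at about (547, 122.4). The rings at (241,186) and (317,187) give the tip at about (633, 113). The yaw is about −0.105. Moving above the panels.

servo_tool(increments=[0,0,0,1.5,-0.1,0.5,8.5,0,0,0,2.5,-0.2,2,8.5,0,0,0,2.5,-0.2,2.5,8.5,0,0,0,1.7,0,2.5,8.5,0,0,0,0,0,2.5,8.5,0,0,0,0,0,2,8.5,0,0,0,0,0,1,8.5,0,0,0,0,0,0,8.5])

```text
time: 11.28
ee_pos: [546.5, 122.7, 81.4]
orientation: [-0.002, 0.051, 0.999, -0.0]
force: [0.0, -0.3, -0.4]
opening: 84.9
```

Run:
```python
from h import *
c=grab("wrist","w11"); print(need([547,122.4,-20],1.466)); grab("scene","s11"); crop("s11",220,400,140,280,4,"s11c")
```

```text
{'t': 11.33, 'p': array([547.4, 122.8,  82.9]), 'phi': 1.4688, 'zax': array([-0.002, -0.   , -1.   ]), 'op': 85.0, 'F': array([ 0.1, -0.3,  0.6]), 'q': array([ 0.11,  0.56,  1.64, -0.  ,  0.95, -1.35]), 'shift_cm': array([ 0.02, -0.04, 10.29]), 'turn_deg': 0.16}
```

View pics/w11.png

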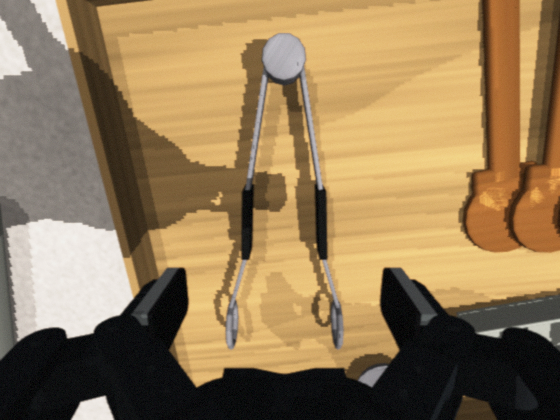

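View pics/s11c.png

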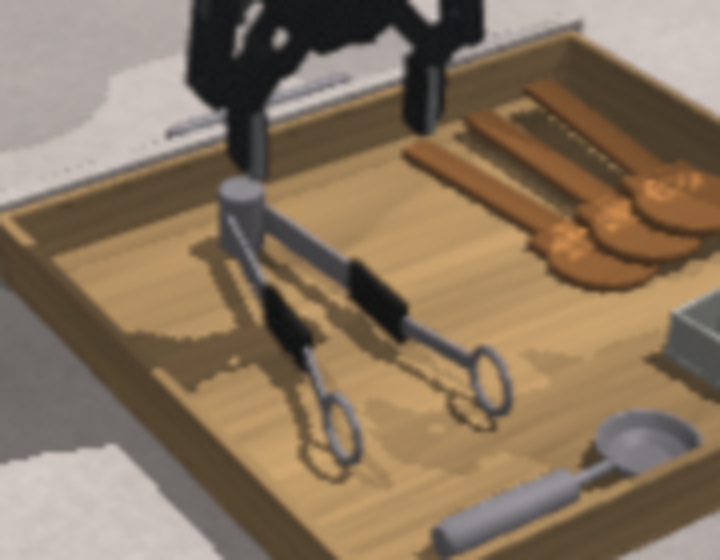

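servo_tool(increments=[0,0,0,0,0,1.5,8.5,0,0,0,0,0,2,8.5,0,0,0,0,0,2,8.5,0,0,0,0,0,1.5,8,0,0,0,0,0,1,7.5,0,0,0,0,0,1,7,0,0,0,0,0,0.8,7,0,0,0,0,0,0,7,0,0,0,0,0,0,7], force=20)

```text
time: 12.13
ee_pos: [547.9, 123.1, -14.3]
orientation: [0.0, 0.05, 0.999, -0.0]
force: [0.1, -0.0, -0.1]
opening: 69.9
```

Run:
```python
from h import *
c=grab("wrist","w12"); print(need([547,122.4,-20],1.466)); grab("scene","s12"); crop("s12",240,380,160,270,5.5,"s12c")
```

```text
{'t': 12.18, 'p': array([548.1, 123.1, -14. ]), 'phi': 1.4706, 'zax': array([ 0.001,  0.   , -1.   ]), 'op': 70.1, 'F': array([ 0.8, -0.4,  0.5]), 'q': array([ 0.11,  0.71,  1.7 , -0.  ,  0.74, -1.36]), 'shift_cm': array([ 0.11, -0.08,  0.6 ]), 'turn_deg': 0.26}
```

View pics/w12.png

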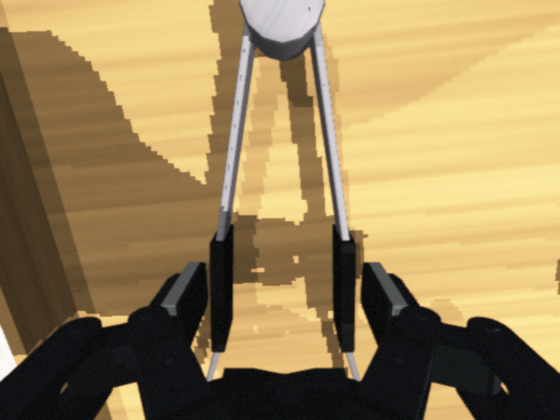

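View pics/s12c.png

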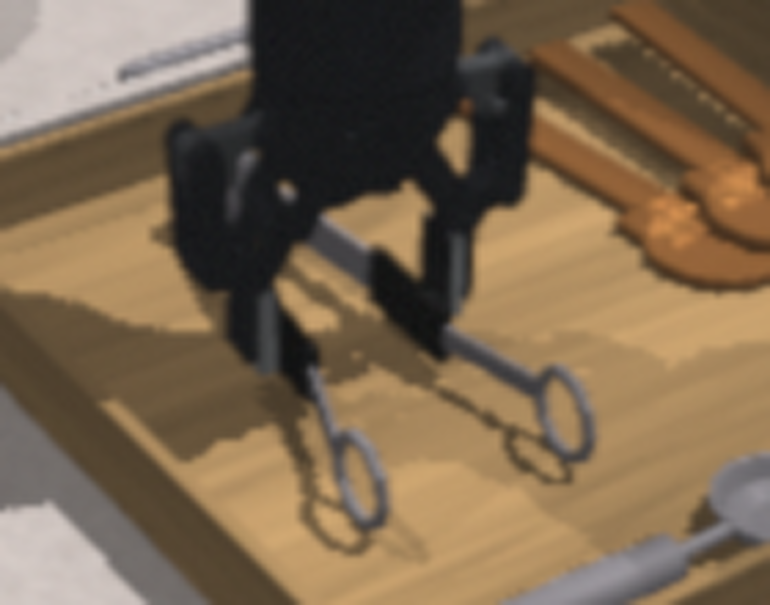

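Run:
```python
from h import *
c=pickle.load(open("pics/s12.pkl","rb")); p=np.array([548.1,123.1,-14]); phi=1.4706
ty=np.array([np.cos(phi),np.sin(phi),0]); tx=np.array([np.cos(phi+np.pi/2),np.sin(phi+np.pi/2),0])
for nm,(u,v) in {"L":(268,372),"R":(456,312)}.items():
    o,d=ray(c,240+u/5.5-.45,160+v/5.5-.45)
    for dx in (-11,0):
        X=o+d*(tx@(p+dx*tx-o))/(tx@d); print(nm,dx,X.round(1),((X-p)@ty).round(1))
```

```text
L -11 [555.   81.3  23. ] -40.9
L 0 [544.6  88.   14.1] -35.3
R -11 [562.8 159.7  24.7] 37.9
R 0 [552.6 167.5  15.8] 44.7
```

The pad ends now project to z ≈ 24 and would be about 10 when squeezed after 6 mm more descent. Going down and squeezing lightly to 51 mm.

servo_tool(increments=[0,0,0,0.1,-0.05,0.3,7,0,0,0,0,0,0.3,6.5,0,0,0,0,0,0,5.8,0,0,0,0,0,0,5.1,0,0,0,0,0,0,5.1,0,0,0,0,0,0,5.1,0,0,0,0,0,0,5.1], force=22)

```text
time: 12.82
ee_pos: [547.2, 122.7, -20.1]
orientation: [0.0, 0.05, 0.999, 0.0]
force: [1.5, 0.0, 5.7]
opening: 51.3
```

Run:
```python
from h import *
c=grab("wrist","w13"); print(need([547,122.4,-20],1.466)); grab("scene","s13"); crop("s13",240,380,160,270,5.5,"s13c")
```

```text
{'t': 12.87, 'p': array([547.2, 122.7, -20.1]), 'phi': 1.4707, 'zax': array([ 0.001,  0.   , -1.   ]), 'op': 50.9, 'F': array([1.4, 0.1, 5.8]), 'q': array([ 0.11,  0.72,  1.7 , -0.  ,  0.72, -1.36]), 'shift_cm': array([ 0.02, -0.03, -0.01]), 'turn_deg': 0.27}
```

View pics/w13.png

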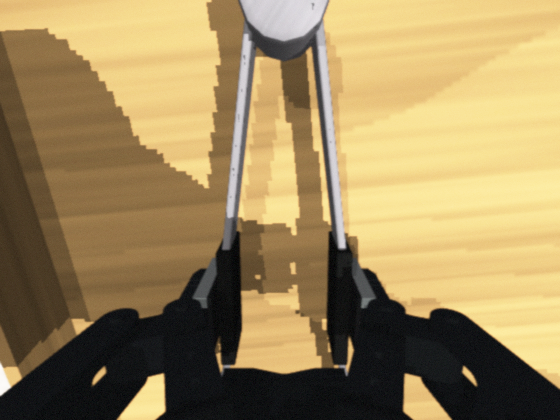

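View pics/s13c.png

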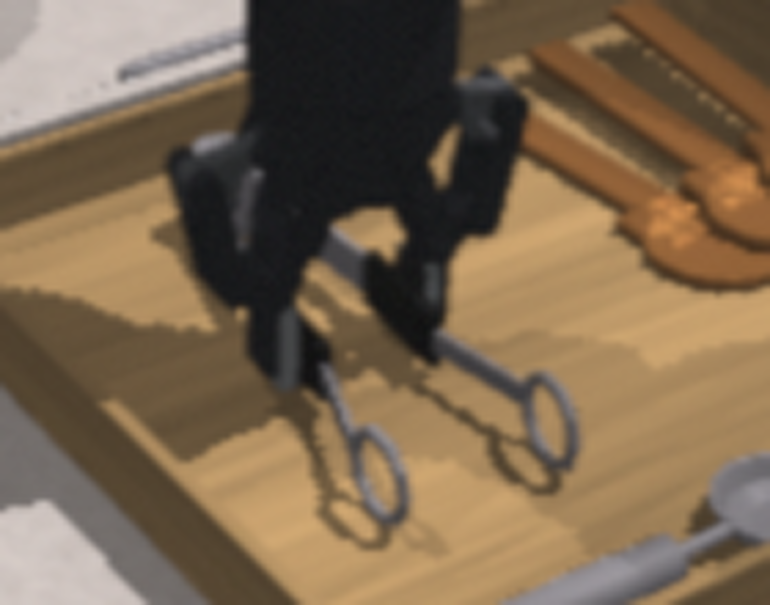

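The tongs are gripped at 51 mm, with a slight downward press. Lifting.

servo_tool(increments=[0,0,0,0,0,-0.3,5.1,0,0,0,0,0,-0.6,5.1,0,0,0,0,0,-1.2,5.1,0,0,0,0,0,-1.5,5.1,0,0,0,0,0,-1.5,5.1,0,0,0,0,0,-1.5,5.1,0,0,0,0,0,-1.5,5.1,0,0,0,0,0,-1.5,5.1,0,0,0,0,0,-1.2,5.1,0,0,0,0,0,-0.8,5.1,0,0,0,0,0,-0.4,5.1,0,0,0,0,0,0,5.1])

```text
time: 13.92
ee_pos: [547.0, 122.7, 100.2]
orientation: [0.001, 0.05, 0.999, 0.0]
force: [0.6, -0.2, -0.4]
opening: 50.8
```

Run:
```python
from h import *
c=grab("wrist","w14"); print(need()); grab("scene","s14"); crop("s14",220,380,120,270,4,"s14c")
```

```text
{'t': 13.97, 'p': array([546.7, 122.7,  99.5]), 'phi': 1.4706, 'zax': array([ 0.,  0., -1.]), 'op': 51.0, 'F': array([ 0.1, -0. , -1.5]), 'q': array([ 0.11,  0.53,  1.63,  0.  ,  0.98, -1.36])}
```

View pics/w14.png

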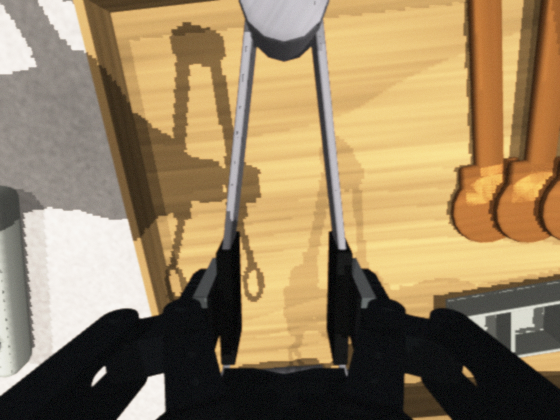

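View pics/s14c.png

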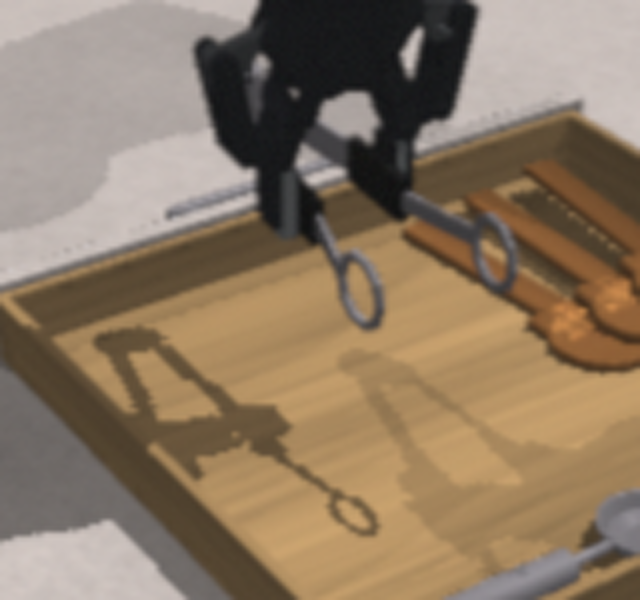

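The tongs are clear and haven't shifted in the grip: the wrist view shows them in the same place as before. Carrying them to a point above the egg, with tongs yaw about −0.25.

servo_tool(increments=[0,0,0,0.2,-0.8,-0.8,5.1,0,0,0,0.4,-1.6,-0.8,5.1,0,0,0,0.5,-2.5,-0.8,5.1,0,0,0,0.5,-2.8,-0.8,5.1,0,0,0,0.5,-2.8,-0.4,5.1,0,0,1,0.5,-2.8,0,5.1,0,0,1.6,0.5,-2.8,0,5.1,0,0,2,0.5,-2.8,0,5.1,0,0,2,0.5,-2.8,0,5.1,0,0,2,0.5,-2.2,0,5.1,0,0,0,0.3,-1.5,0,5.1,0,0,0,0.1,-0.8,0,5.1])

```text
time: 15.02
ee_pos: [459.8, -131.3, 135.4]
orientation: [-0.001, 0.126, 0.992, -0.0]
force: [-0.5, 0.2, -1.0]
opening: 51.3
```

servo_tool(increments=[0,0,0,0,0,0,5.1,0,0,0,0,0,0,5.1])

```text
time: 15.18
ee_pos: [461.1, -129.6, 135.5]
orientation: [-0.0, 0.125, 0.992, 0.0]
force: [-0.5, 0.3, -0.2]
opening: 51.1
```

Run:
```python
from h import *
print(need([469.5,-136.6,90],1.32)); c=grab("scene","s15"); crop("s15",20,260,150,340,3.2,"s15c"); t=grab("top","t15"); crop("t15",300,460,160,280,5,"t15c")
```

```text
{'t': 15.18, 'p': array([ 461.1, -129.6,  135.5]), 'phi': 1.32, 'zax': array([-0.,  0., -1.]), 'op': 51.1, 'F': array([-0.5,  0.3, -0.2]), 'q': array([-0.4 ,  0.39,  1.78,  0.  ,  0.97, -1.72]), 'shift_cm': array([-0.98, -0.47,  4.55]), 'turn_deg': 0.0}
```

View pics/s15c.png

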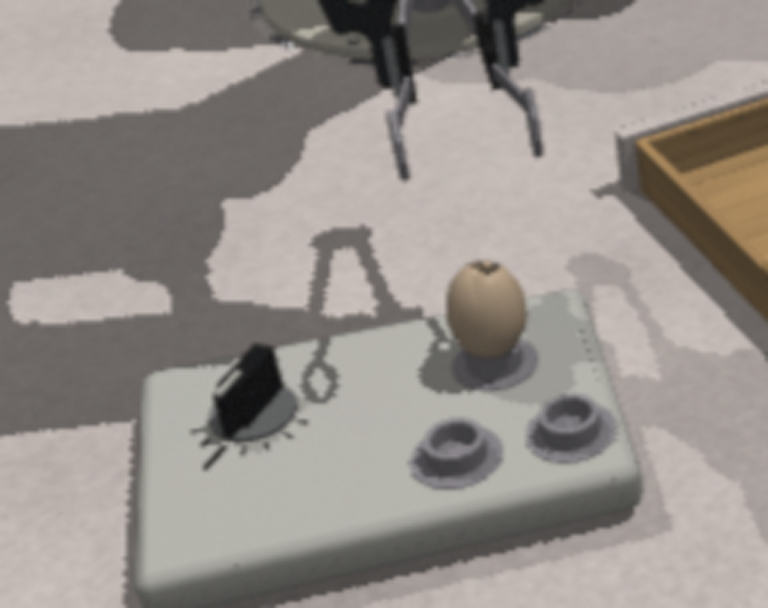

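View pics/t15c.png

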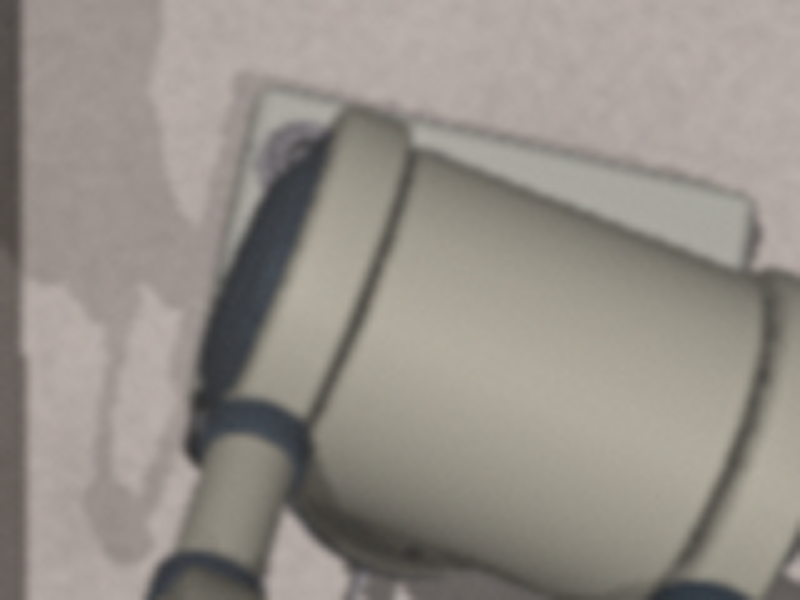

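Run:
```python
from h import *
c=pickle.load(open("pics/s15.pkl","rb")); crop("s15",130,200,160,215,11,"s15d")
print("pred tip",np.round(proj(c,[544,-151.5,180.5]),1))
print("pred rings",[np.round(proj(c,np.array([544,-151.5,180.5])+s*34.5*np.array([np.cos(1.312),np.sin(1.312),0])),1) for s in(-1,1)])
```

```text
pred tip [165.2 191.2]
pred rings [array([143.8, 194.7]), array([186.2, 187.7])]
```

View pics/s15d.png

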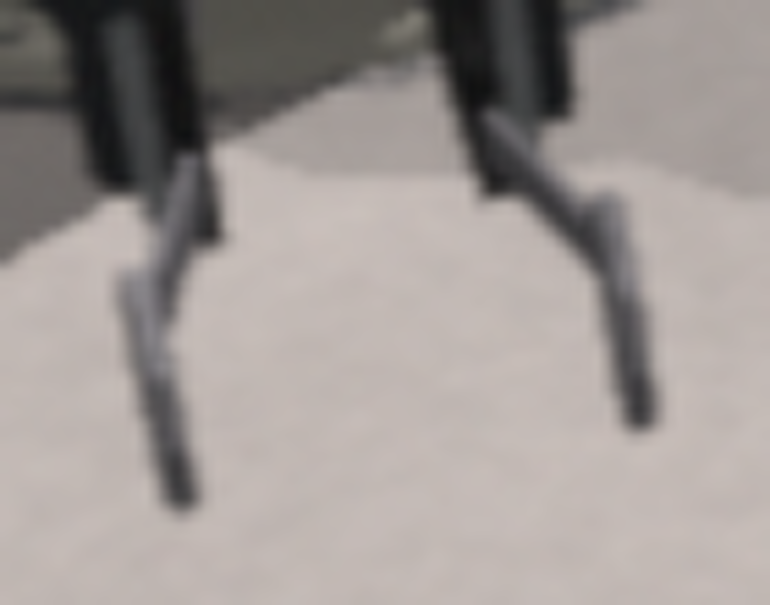

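Run:
```python
from h import *
c=pickle.load(open("pics/s15.pkl","rb"))
im=c["frame"].astype(int); m=((im[:,:,0]-im[:,:,2]>30)).astype(np.uint8); m[:, 200:]=0; m[:,:140]=0; m[:225]=0;m[280:]=0
m=cv2.morphologyEx(m,cv2.MORPH_CLOSE,np.ones((7,7),np.uint8))
n,l,st,ce=cv2.connectedComponentsWithStats(m); i=1+st[1:,4].argmax(); print(st[i],ce[i])
print("pred egg", np.round(proj(c,[552.3,-157.8,72]),1),"top/bot",np.round(proj(c,[552.3,-157.8,103]),1),np.round(proj(c,[552.3,-157.8,45]),1))
w=pickle.load(open("pics/w9.pkl","rb")); print("w9 pred egg",np.round(proj(w,[552.3,-157.8,72]),1))
im=w["frame"].astype(int); m=((im[:,:,0]-im[:,:,2]>30)).astype(np.uint8); m[:60]=0;m[150:]=0;m[:,:360]=0;m[:,460:]=0
n,l,st,ce=cv2.connectedComponentsWithStats(m); i=1+st[1:,4].argmax(); print(st[i],ce[i],onz(w,*ce[i],74))
```

```text
[161 232  22  18 284] [172.29577465 240.50352113]
pred egg [172.3 247.2] top/bot [169.9 232.9] [174.3 259.2]
w9 pred egg [408.8 108. ]
[ 392   83   48   48 1686] [416.21708185 105.67912218] [ 555.07283222 -152.87712498   74.        ]
```

Run:
```python
from h import *
def sil(tag,x0,x1,y0,y1,th,zs):
    c=pickle.load(open(f"pics/{tag}.pkl","rb")); im=c["frame"].astype(float); r=(im[:,:,0]-im[:,:,2])/(im.max(2)+1)
    m=(r>th).astype(np.uint8); k=np.zeros_like(m); k[y0:y1,x0:x1]=1; m*=k; m=cv2.morphologyEx(m,cv2.MORPH_OPEN,np.ones((3,3),np.uint8))
    n,l,st,ce=cv2.connectedComponentsWithStats(m); i=1+st[1:,4].argmax()
    cn=max(cv2.findContours((l==i).astype(np.uint8),0,cv2.CHAIN_APPROX_NONE)[0],key=len); h=cv2.convexHull(cn); e=cv2.fitEllipse(h)
    print(tag,th,st[i],np.round(e[0],1),np.round(e[1],1),[onz(c,*e[0],z).round(1) for z in zs], "pred",np.round(proj(c,[552.8,-156.5,72]),1))
for th in (.15,.2,.25): sil("w1",310,410,80,165,th,(72,76)); sil("w9",360,460,60,150,th,(72,76)); sil("s9",150,200,220,270,th,(72,)); sil("sceneA",150,200,220,275,th,(72,)); sil("topA",350,390,205,240,th,(72,76))
```

```text
w1 0.15 [ 332   99   52   50 2054] [357.3 123.2] [49.9 52.5] [array([ 552.7, -157.5,   72. ]), array([ 552.3, -158.3,   76. ])] pred [358.4 122.9]
w9 0.15 [ 382   82   58   53 2399] [410.5 108.2] [51.3 59.5] [array([ 553.5, -156.9,   72. ]), array([ 552.5, -157.9,   76. ])] pred [410.3 107.2]
s9 0.15 [160 231  24  30 580] [171.5 246. ] [24.  30.2] [array([ 548.3, -157.6,   72. ])] pred [173.1 247.1]
sceneA 0.15 [160 231  24  31 585] [171.6 246. ] [24.  30.4] [array([ 548.5, -157.6,   72. ])] pred [173.1 247.1]
topA 0.15 [361 212  18  18 258] [369.2 220.7] [17.6 18.2] [array([ 551.3, -158.2,   72. ]), array([ 550.7, -157.5,   76. ])] pred [368.4 220.1]
w1 0.2 [ 332   99   51   50 1992] [357.2 123.2] [49.2 51.5] [array([ 552.6, -157.6,   72. ]), array([ 552.3, -158.4,   76. ])] pred [358.4 122.9]
w9 0.2 [ 382   83   57   52 2328] [410.3 108.3] [50.6 58.3] [array([ 553.5, -157.1,   72. ]), array([ 552.4, -158.1,   76. ])] pred [410.3 107.2]
s9 0.2 [160 232  24  29 550] [171.4 246. ] [23.5 29.3] [array([ 548.4, -157.8,   72. ])] pred [173.1 247.1]
sceneA 0.2 [160 232  24  29 549] [171.5 
[... 174 characters left out ...]
.6, -157.4,   76. ])] pred [368.4 220.1]
w1 0.25 [ 333   99   50   49 1897] [357.2 123.2] [48.5 50.9] [array([ 552.7, -157.6,   72. ]), array([ 552.3, -158.3,   76. ])] pred [358.4 122.9]
w9 0.25 [ 383   83   56   51 2220] [410.4 108.2] [50.3 57.7] [array([ 553.4, -157. ,   72. ]), array([ 552.4, -158. ,   76. ])] pred [410.3 107.2]
s9 0.25 [172 235   7  13  58] [176.1 241.1] [ 8.2 12.7] [array([ 539.5, -145.5,   72. ])] pred [173.1 247.1]
sceneA 0.25 [173 234  10  14  77] [177.1 241.4] [ 8.5 15.2] [array([ 541.2, -144.2,   72. ])] pred [173.1 247.1]
topA 0.25 [362 213  15  16 148] [369.1 220.4] [14.3 15.4] [array([ 552. , -157.9,   72. ]), array([ 551.3, -157.3,   76. ])] pred [368.4 220.1]
```

Egg position from four views is about (552.3, −157.8), and the rings are where predicted to within 1 px. I'll shift over the egg and come down to just above it.

servo_tool(increments=[0,0,0,-0.5,-0.2,0,5.1,0,0,0,-0.47,-0.2,1.0,5.1,0,0,0,0,0,1.5,5.1,0,0,0,0,0,1.0,5.1,0,0,0,0,0,0.7,5.1,0,0,0,0,0,0,5.1,0,0,0,0,0,0,5.1])

```text
time: 15.87
ee_pos: [469.7, -135.7, 93.1]
orientation: [-0.0, 0.125, 0.992, 0.0]
force: [-0.4, -1.0, -0.3]
opening: 50.9
```

Run:
```python
from h import *
print(need([469.5,-135.9,29],1.32)); c=grab("scene","s16"); crop("s16",100,240,170,290,5,"s16c")
```

```text
{'t': 15.87, 'p': array([ 469.7, -135.7,   93.1]), 'phi': 1.3209, 'zax': array([-0.001,  0.   , -1.   ]), 'op': 50.9, 'F': array([-0.4, -1. , -0.3]), 'q': array([-0.4 ,  0.46,  1.81, -0.  ,  0.87, -1.72]), 'shift_cm': array([ 0.01, -0.02,  6.41]), 'turn_deg': 0.05}
```

View pics/s16c.png

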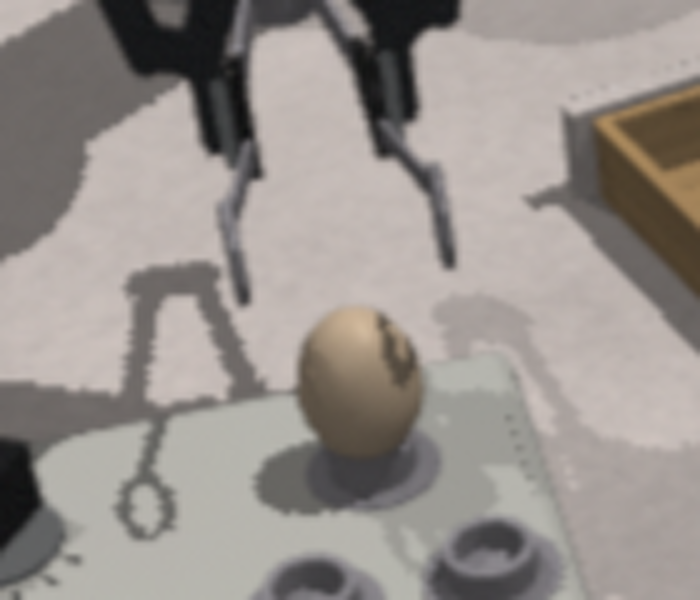

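servo_tool(increments=[0,0,0,0,0,0.7,5.1,0,0,0,0,0,1,5.1,0,0,0,0,0,1,5.1,0,0,0,0,0,0.6,5.1,0,0,0,0,0,0,5.1,0,0,0,0,0,0,5.1])

```text
time: 16.42
ee_pos: [469.6, -135.9, 60.5]
orientation: [-0.0, 0.125, 0.992, 0.0]
force: [0.5, -0.1, -0.2]
opening: 50.8
```

Run:
```python
from h import *
print(need([469.5,-135.9,29],1.32)); c=grab("scene","s17"); crop("s17",130,210,190,270,7,"s17c")
```

```text
{'t': 16.42, 'p': array([ 469.6, -135.9,   60.5]), 'phi': 1.3205, 'zax': array([-0.,  0., -1.]), 'op': 50.8, 'F': array([ 0.5, -0.1, -0.2]), 'q': array([-0.4 ,  0.52,  1.83,  0.  ,  0.79, -1.72]), 'shift_cm': array([ 0.01, -0.  ,  3.15]), 'turn_deg': 0.03}
```

View pics/s17c.png

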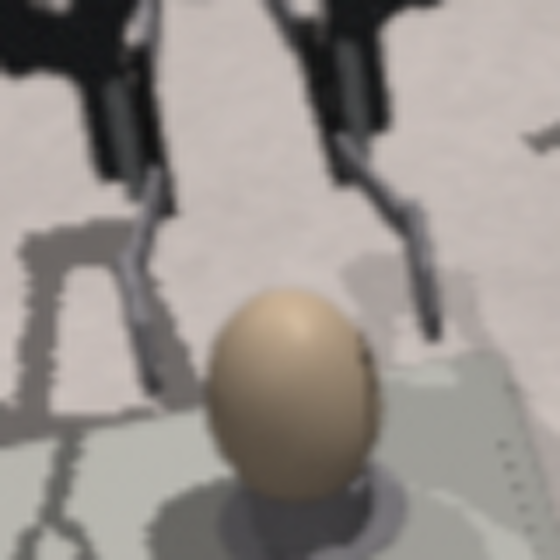

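The rings straddle the egg: ring bottoms at (152,395) and (432,338) have their midpoint at column 292, and the egg's axis is at about 293. Going down to girth height.

servo_tool(increments=[0,0,0,0,0,0.7,5.1,0,0,0,0,0,0.9,5.1,0,0,0,0,0,0.9,5.1,0,0,0,0,0,0.6,5.1,0,0,0,0,0,0,5.1,0,0,0,0,0,0,5.1])

```text
time: 16.97
ee_pos: [469.2, -135.8, 28.9]
orientation: [-0.001, 0.125, 0.992, 0.0]
force: [-0.6, -0.2, -1.3]
opening: 51.2
```

Run:
```python
from h import *
print(need([469.5,-135.9,29],1.32)); c=grab("scene","s18"); crop("s18",130,210,200,280,7,"s18c")
tip=np.array([552.3,-157.8,74]); print([((np.array(proj(c,tip+s*34*np.array([np.cos(1.31),np.sin(1.31),0])+[0,0,z]))-[130,200])*7).round() for s in(-1,1) for z in (-17,17)])
```

```text
{'t': 16.97, 'p': array([ 469.2, -135.8,   28.9]), 'phi': 1.3205, 'zax': array([-0.001,  0.   , -1.   ]), 'op': 51.2, 'F': array([-0.6, -0.2, -1.3]), 'q': array([-0.4 ,  0.57,  1.86, -0.  ,  0.71, -1.72]), 'shift_cm': array([-0.03, -0.01, -0.01]), 'turn_deg': 0.03}
[array([167., 404.]), array([146., 295.]), array([438., 352.]), array([423., 244.])]
```

View pics/s18c.png

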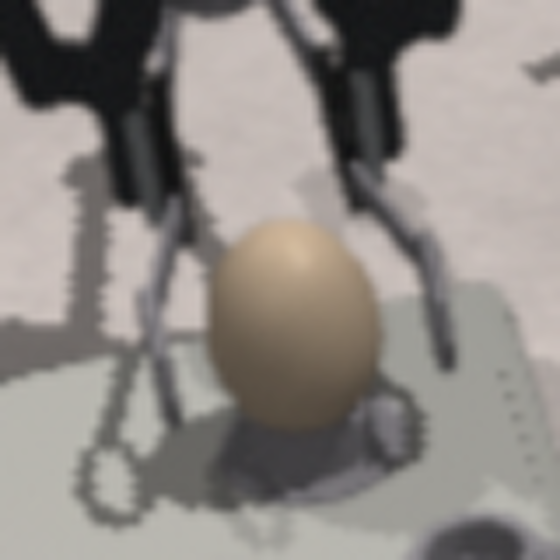

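Rings stand at girth height on both sides of the egg. Closing with 22 N.

servo_tool(increments=[0,0,0,0,0,0,4.8,0,0,0,0,0,0,4.5,0,0,0,0,0,0,4.2,0,0,0,0,0,0,4.0,0,0,0,0,0,0,3.8,0,0,0,0,0,0,3.6,0,0,0,0,0,0,3.3,0,0,0,0,0,0,3.0,0,0,0,0,0,0,2.8,0,0,0,0,0,0,2.8], force=22)

```text
time: 17.85
ee_pos: [469.7, -136.0, 29.5]
orientation: [0.0, 0.125, 0.992, -0.0]
force: [0.8, -0.3, 0.9]
opening: 35.7
```

Run:
```python
from h import *
print(need()); c=grab("scene","s19"); crop("s19",130,210,200,280,7,"s19c")
```

```text
{'t': 17.85, 'p': array([ 469.7, -136. ,   29.5]), 'phi': 1.3205, 'zax': array([ 0., -0., -1.]), 'op': 35.7, 'F': array([ 0.8, -0.3,  0.9]), 'q': array([-0.4 ,  0.57,  1.86,  0.  ,  0.71, -1.72])}
```

View pics/s19c.png

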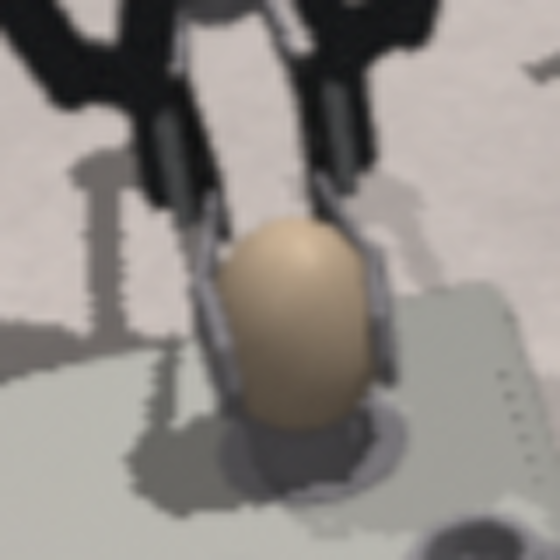

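Opening is 35.7 mm (expected about 36) and the rings are seated on the egg. Lifting slowly.

servo_tool(increments=[0,0,0,0,0,0,2.8,0,0,0,0,0,0,2.8,0,0,0,0,0,-0.2,2.8,0,0,0,0,0,-0.3,2.8,0,0,0,0,0,-0.5,2.8,0,0,0,0,0,-0.6,2.8,0,0,0,0,0,-0.6,2.8,0,0,0,0,0,-0.6,2.8,0,0,0,0,0,-0.6,2.8,0,0,0,0,0,-0.4,2.8,0,0,0,0,0,-0.2,2.8,0,0,0,0,0,0,2.8], force=24)

```text
time: 18.9
ee_pos: [469.8, -136.0, 70.0]
orientation: [0.0, 0.125, 0.992, -0.0]
force: [0.7, -0.3, -1.4]
opening: 35.7
```

Run:
```python
from h import *
print(need()); c=grab("scene","s20"); crop("s20",100,220,170,280,5,"s20c")
```

```text
{'t': 18.9, 'p': array([ 469.8, -136. ,   70. ]), 'phi': 1.3205, 'zax': array([ 0.001, -0.   , -1.   ]), 'op': 35.7, 'F': array([ 0.7, -0.3, -1.4]), 'q': array([-0.4 ,  0.5 ,  1.83,  0.  ,  0.81, -1.72])}
```

View pics/s20c.png

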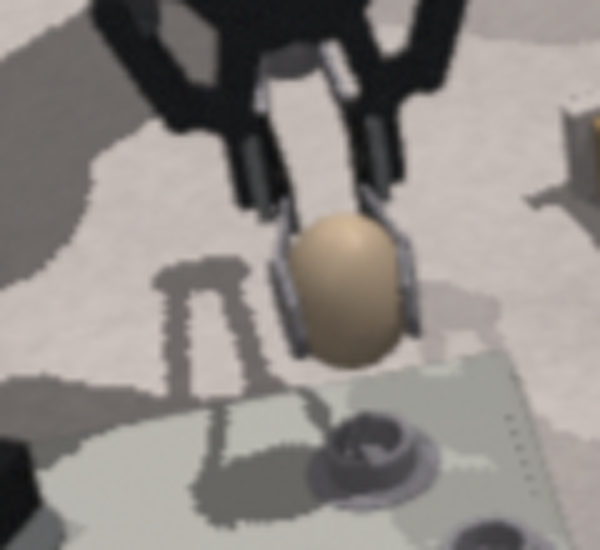

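The egg is out of the cup and held between the rings. Raising another 9.5 cm.

servo_tool(increments=[0,0,0,0,0,-0.3,2.8,0,0,0,0,0,-0.6,2.8,0,0,0,0,0,-1,2.8,0,0,0,0,0,-1.2,2.8,0,0,0,0,0,-1.3,2.8,0,0,0,0,0,-1.3,2.8,0,0,0,0,0,-1.3,2.8,0,0,0,0,0,-1.2,2.8,0,0,0,0,0,-0.8,2.8,0,0,0,0,0,-0.4,2.8,0,0,0,0,0,-0.1,2.8,0,0,0,0,0,0,2.8])

```text
time: 19.95
ee_pos: [469.5, -135.9, 164.4]
orientation: [-0.0, 0.125, 0.992, 0.0]
force: [0.2, -0.8, -0.9]
opening: 35.6
```

servo_tool(increments=[0,0,0,0,0,0,2.8,0,0,0,0,0,0,2.8,0,0,0,0,0,0,2.8,0,0,0,0,0,0,2.8,0,0,0,0,0,0,2.8,0,0,0,0,0,0,2.8])

```text
time: 20.45
ee_pos: [469.5, -135.9, 164.3]
orientation: [-0.0, 0.125, 0.992, 0.0]
force: [0.5, 0.5, -1.4]
opening: 35.8
```

Run:
```python
from h import *
print(need()); c=grab("scene","s21"); crop("s21",60,260,130,280,4,"s21c"); grab("scene","s22")
e=lambda tag:cv2.fitEllipse(cv2.convexHull(max(cv2.findContours(((lambda im:((im[:,:,0]-im[:,:,2])/(im.max(2)+1)>.17).astype(np.uint8)*np.pad(np.ones((110,90),np.uint8),((150,160),(130,340))))(pickle.load(open(f"pics/{tag}.pkl","rb"))["frame"].astype(float))),0,1)[0],key=len)))
for t in("s21","s22"): print(np.round(e(t)[0],2),np.round(e(t)[1],1))
for z in (172,182,192,202,212): print(z,np.round(proj(c,[552.3,-157.8,z]),1))
grab("wrist","w21")
```

```text
{'t': 20.45, 'p': array([ 469.5, -135.9,  164.3]), 'phi': 1.3206, 'zax': array([-0.,  0., -1.]), 'op': 35.8, 'F': array([ 0.5,  0.5, -1.4]), 'q': array([-0.4 ,  0.36,  1.73, -0.  ,  1.06, -1.72])}
[160.93 179.19] [25.8 34.5]
[160.65 179.08] [24.9 34.9]
172 [164.2 198.9]
182 [163.3 193.7]
192 [162.4 188.5]
202 [161.5 183.1]
212 [160.6 177.7]
```

View pics/s21c.png

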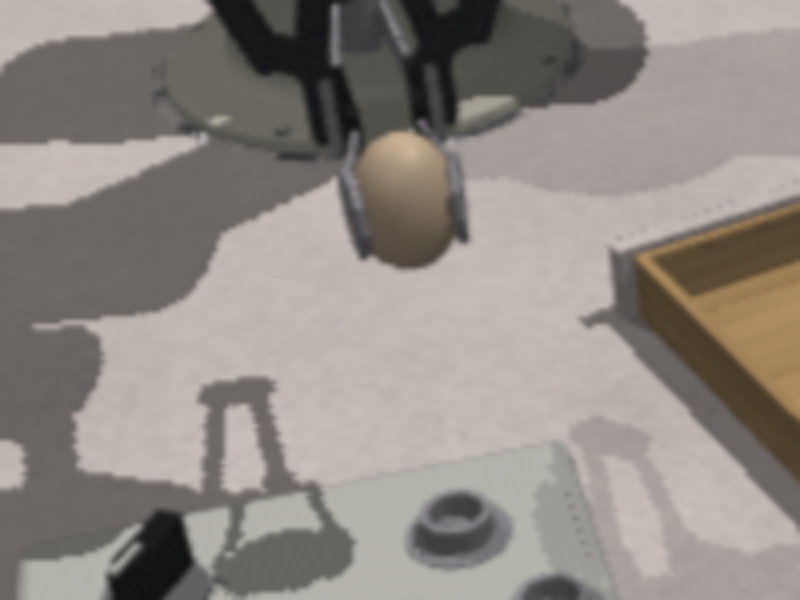

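View pics/w21.png

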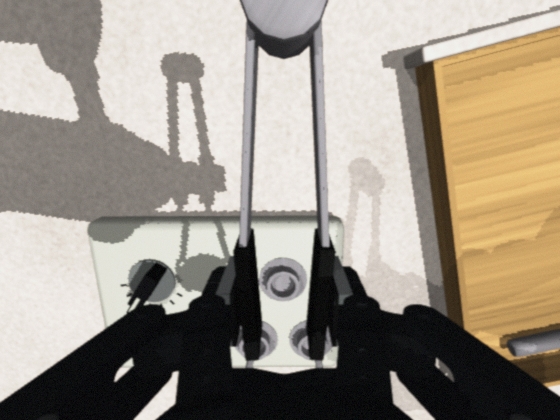

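View pics/s21.png

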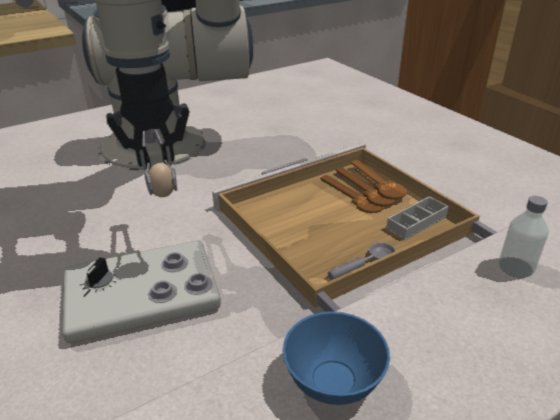

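The egg is still at z ≈ 207 mm, 135 mm above its seat. Its centre in two successive pictures is (160.9,179.2) and (160.7,179.1). The dial is on the long mark, and the spoon and mould are where they were. Handing in.

Run:
```python
from workcell import order
print(order.hand_in())
```

```text
the job is handed in; nothing more can be done
None
```

I turned the dial clockwise to the long mark and let go. Then I took the tongs from the drawer, closed their rings round the egg and lifted it out of its cup. I handed the job in at about 20.5 s. The interface reports no verdict.

**Last checks:**
- **Egg:** it is at z ≈ 207 mm, about 135 mm above its seat. It moved less than 0.3 px between two pictures.
- **Grip:** the rings are on both sides of the egg, and the finger opening is steady at 35.8 mm with 24 N commanded.
- **Dial:** the pointer lies along the long mark.
- **Mould and spoon:** they look unmoved in the picture, but I did not measure them.

**What disagreed or failed:**
- The visible pad ends sat about 28–30 mm behind the reported TCP, farther than the description says.
- Because of this, my first attempt to grip the dial closed just above the bar without moving anything. I allowed for that offset in every later grasp.
- The scene camera put the egg about 4 mm nearer the robot than the wrist and top cameras did. I used the position the wrist and top views agreed on.

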